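# Issue the chisels from the locked bench case

### The arm

A 6-joint arm with a two-finger parallel gripper is mounted at the origin on the work surface. World frame = base frame: x ahead of the robot, y to its left, z up, the work surface at z = 0. Lengths are in m, angles in rad, forces in N, time in s.
With the tool pointing down it reaches from about 0.3 to 0.75 m from the base axis. Payload 8.5 kg.
Tool frame: the origin (TCP) lies at the very end of the fingers, on their centre line; the grasp point (between the pads) lies 19 mm behind it; z points along the fingers, y is the line along which they close (so a half turn about z gives the same grasp; the last joint's range is limited). The gripper opens to 88 mm and grips with 3 to 60 N. Pads are 18 mm wide; open, the fingers measure 123 mm over their backs; the gripper's body (75 mm by 187 mm) begins 45 mm behind the grasp point.
Start: joints at [0.916, 0.381, 1.297, -0, 1.464, -0.215], TCP at [0.234, 0.498, 0.239] pointing down, gripper open.
Joint ranges: [-3.11, 3.11], [-0.89, 2.33], [0.22, 2.48], [-1.42, 4.56], [0.17, 2.85], [-2.88, 2.88]. Speed limits (rad/s): [2.39, 2.39, 3.14, 3.14, 3.14, 3.14].

### API

Orientations are given as a unit quaternion [x, y, z, w].
In Python, from rig import get_obs, read_camera, calibration, finish_job gives the robot as it stands.
- The arm moves only by the shell command python3 -m crank 'ROWS' [FORCE]. ROWS is JSON, a list of rows, each a list of 5 numbers: the opening, from -1 (shut) to 1 (fully open), then the shift along the world's x, y, z as a fraction of full scale, then the turn about the world's z as a fraction of full scale. A call has 1 to 8 rows; each row shifts and turns the commanded pose from where the row before left it; what a row does not reach is not made up. Full scale, the value 1, is 30 mm for a shift and 0.1 rad for a turn. A row lasts 1/12 s, in which the tool goes at most 41.7 mm and 7.16 degrees, less where a joint would pass 70% of its speed; a pose out of reach is approached as far as the arm can. A call with a number of a shift or a turn outside -1 to 1 is refused whole. A call with a gripper value outside its range is refused whole. The fingers move at their own pace and stop on an object; FORCE is the grip in N (left out, the last holds). Time passes only in rows, so rows that do not move let the fingers close. It gives the time, the measured TCP pose, the force, the opening and the grip force at its end, in the units of the state.
- get_obs(): the state, without advancing time (a new reading comes with each control period).
- read_camera(name): name is "scene" or "top" or "wrist"; returns the picture (480x640x3 uint8, red, green, blue); there is no depth.
- calibration(name): a dict with "vertical_fov" (degrees; the focal length in pixels is half the picture's height over the tangent of half this angle, whatever the lens; pixels are square), "cx", "cy" (the principal point, pixels), "k1" (the pictures are not rectified: a ray, as slopes to the right and down, at radius r is drawn at 1 + k1 r^2 times it, then the intrinsics apply), "R" (3x3) and "t" (3): a world point X has camera coordinates R X + t; the wrist camera has in their place "mount" (4x4, takes a point from camera to tool coordinates, whose origin is the TCP and whose axes are the flange's). Camera axes: x right, y down, z forward; pixel columns grow to the right and rows downward; lengths in m; the calibration is good to about 2 mm. A picture is of the moment at which its call begins: read the wrist's pose just before it. calibration takes no time and is no camera call.
- finish_job(): hands the job in; it is judged then, once.
The state is a dict: "time": time; "joints": joint angles; "joint_vel": joint speeds; "tau": joint torques, N m; "eef_pos": TCP position; "eef_rot": TCP orientation; "contact_force": force on the tool from outside, world axes, zero at the start; "ft_torque": the same for the moment, N m; "gripper_width": finger opening in m; "grip_force": force on a finger pad.
Only numpy, scipy, OpenCV 4.12 (cv2) and the standard library are available. Lean on these libraries where they do the work, as an engineer would, in place of code of your own. Each camera call takes 0.05 s, during which the arm holds its last target. There are 200 camera calls.

### The job

Get the chisels ready for the class: release both quarter-turn wing fasteners of the tool case, swing its panel open, pull every chisel out of its slot and lay it inside the wooden tray, then shut the panel and lock both fasteners again. The tray has to end up standing squarely inside the taped outline next to the case: slide it there over the bench without lifting it. Leave the other things on the bench where they are.

Things in the scene. Friction and masses are not known exactly. Their poses are not given: they have to be found in the camera images.
- case: Steel tool case fixed to the bench, 290 (x) by 210 (y) by 95 mm high. Origin: centre of its underside, z up. Hinge on the +y wall; opens on the -y side. Inside, chisel places at x = -84, -28, 28, 84 mm (32 mm between handles): a chisel lies level, handle centre at y -10.5, z 58 mm, blade to +y in an open-topped wooden slot. 50 mm free from handle ends to the -y wall.
- panel (a joint): Angle in rad of the case's access panel, 0 shut, 1.57 upright, 1.9 limit. Sheet 290 by 210 by 8 mm; hinge axis along case x through (0, 105, 95.5) mm of the case; upper face at z 103.5 mm when shut. Stays where it is left; 3 to 8 N at the bar move it. Fasteners turned less than about 1.2 rad catch on the case: it can then neither open nor shut.
- panel_bar (a point): Middle of the panel's bar handle: round bar 12 mm thick, 90 mm long, along case x, 40 mm above the panel's face, 25 mm from the free edge, 185 mm from the hinge along the panel. Shut, it is at (0, -80, 143.5) mm in the case frame; opening carries it on an arc up and over towards case +y. Its axes turn with the panel.
- cam0 (a joint): Turn in rad of the quarter-turn wing fastener at the -x end of the panel (case x = -95, y = -72 mm): 0 locked (wing across, along case y), 1.57 unlocked (wing along case x). Grows anticlockwise seen from above; needs about 0.06 N m and stays where it is left.
- cam1 (a joint): Turn in rad of the quarter-turn wing fastener at the +x end of the panel (case x = +95, y = -72 mm): 0 locked (wing across, along case y), 1.57 unlocked (wing along case x). Grows anticlockwise seen from above; needs about 0.06 N m and stays where it is left.
- cam0_wing (a point): Top centre of fastener 0's wing, on its turning axis: a black bar 56 mm long, 12 mm thick and 28 mm high, starting 4 mm above the panel on a 32 mm steel washer; this point is 32 mm above the panel's face. Its y axis runs along the wing.
- cam1_wing (a point): Top centre of fastener 1's wing, on its turning axis: a black bar 56 mm long, 12 mm thick and 28 mm high, starting 4 mm above the panel on a 32 mm steel washer; this point is 32 mm above the panel's face. Its y axis runs along the wing.
- chisel0: A chisel (two to four are there, else absent). Wooden handle 24 by 24 by 75 mm, steel blade 20 wide, 6 thick, 65 mm long; 0.12 kg. Origin: handle centre; its y axis points to the blade. In its slot rubber cheeks pinch the blade's last 20 mm: about 8 to 14 N along the chisel draws it towards case -y; 26 mm out it is free to lift.
- chisel1: A chisel (two to four are there, else absent). Wooden handle 24 by 24 by 75 mm, steel blade 20 wide, 6 thick, 65 mm long; 0.12 kg. Origin: handle centre; its y axis points to the blade. In its slot rubber cheeks pinch the blade's last 20 mm: about 8 to 14 N along the chisel draws it towards case -y; 26 mm out it is free to lift.
- chisel2: A chisel (two to four are there, else absent). Wooden handle 24 by 24 by 75 mm, steel blade 20 wide, 6 thick, 65 mm long; 0.12 kg. Origin: handle centre; its y axis points to the blade. In its slot rubber cheeks pinch the blade's last 20 mm: about 8 to 14 N along the chisel draws it towards case -y; 26 mm out it is free to lift.
- chisel3: A chisel (two to four are there, else absent). Wooden handle 24 by 24 by 75 mm, steel blade 20 wide, 6 thick, 65 mm long; 0.12 kg. Origin: handle centre; its y axis points to the blade. In its slot rubber cheeks pinch the blade's last 20 mm: about 8 to 14 N along the chisel draws it towards case -y; 26 mm out it is free to lift.
- chisel0_tip (a point): Cutting end of chisel0, 102.5 mm along its y from the handle centre.
- chisel1_tip (a point): Cutting end of chisel1, 102.5 mm along its y from the handle centre.
- chisel2_tip (a point): Cutting end of chisel2, 102.5 mm along its y from the handle centre.
- chisel3_tip (a point): Cutting end of chisel3, 102.5 mm along its y from the handle centre.
- tray: Loose open plywood tray, outside 260 (x) by 190 (y) by 50 mm high, walls and floor 8 mm, 0.7 kg. Origin: centre of its underside; z up.
- outline: Rectangle of black tape stuck flat on the bench, 276 by 206 mm inside, 12 mm wide tape, the place for the tray. Origin: its centre; its x axis along the long sides, as the tray's.
- jar: Bystander: glass jar with lid, 76 mm across, 100 mm high. Origin under its centre.
- pot: Bystander: white ceramic pot, 76 mm across, 100 mm high. Origin under its centre.
- offcut: Bystander: wood offcut 50 by 120 by 45 mm. Origin under its centre.

How it is judged:
On the way, in this order (a step that is already met when the one before it is completed fails the run):
1. both fasteners are turned to unlocked (over 1.25 rad) while the panel is still shut (value of joint each of cam0, cam1 above 1.25 rad and value of joint panel below 0.1 rad), for 0.2 s.
2. the panel is swung open, upright or further (over 1.45 rad) (value of joint panel above 1.45 rad), for 0.2 s.
3. every chisel lies inside the tray (x of chisel0 in the frame of tray between -0.125 and 0.125 m and y of chisel0 in the frame of tray between -0.09 and 0.09 m and z of chisel0 in the frame of tray between 0 and 0.05 m and x of chisel0_tip in the frame of tray between -0.125 and 0.125 m and y of chisel0_tip in the frame of tray between -0.09 and 0.09 m and z of chisel0_tip in the frame of tray between 0 and 0.06 m and x of chisel1 in the frame of tray between -0.125 and 0.125 m and y of chisel1 in the frame of tray between -0.09 and 0.09 m and z of chisel1 in the frame of tray between 0 and 0.05 m and x of chisel1_tip in the frame of tray between -0.125 and 0.125 m and y of chisel1_tip in the frame of tray between -0.09 and 0.09 m and z of chisel1_tip in the frame of tray between 0 and 0.06 m and x of chisel2 in the frame of tray between -0.125 and 0.125 m and y of chisel2 in the frame of tray between -0.09 and 0.09 m and z of chisel2 in the frame of tray between 0 and 0.05 m and x of chisel2_tip in the frame of tray between -0.125 and 0.125 m and y of chisel2_tip in the frame of tray between -0.09 and 0.09 m and z of chisel2_tip in the frame of tray between 0 and 0.06 m and x of chisel3 in the frame of tray between -0.125 and 0.125 m and y of chisel3 in the frame of tray between -0.09 and 0.09 m and z of chisel3 in the frame of tray between 0 and 0.05 m and x of chisel3_tip in the frame of tray between -0.125 and 0.125 m and y of chisel3_tip in the frame of tray between -0.09 and 0.09 m and z of chisel3_tip in the frame of tray between 0 and 0.06 m), for 0.3 s.
4. the panel is shut (under 0.06 rad) (value of joint panel below 0.06 rad), for 0.2 s.
At the end, for the whole second after the job is handed in: The panel is shut (under 0.06 rad) and both fasteners are locked (under 0.3 rad); every chisel present lies inside the tray, handle and blade both within its walls; the tray stands flat with its centre within 25 mm of the outline's centre and turned less than 0.2 rad from it; all is at rest (all of step 3 and value of joint panel below 0.06 rad and value of joint each of cam0, cam1 below 0.3 rad and horizontal distance between tray and outline below 0.025 m and angle between the x axis of tray and the x axis of outline, either way round below 0.2 rad and angle between tray's own z axis and vertical below 0.1 rad and linear speed of tray below 0.02 m/s and linear speed of each of chisel0, chisel1, chisel2, chisel3 below 0.05 m/s); the robot touches nothing.
It fails at once if the tray is lifted off the bench (over 25 mm) (height (world z) of tray above 0.025 m).
It fails at once if the jar, the pot or the offcut is moved more than 30 mm (distance of any of jar, pot, offcut from where it was at the start of the episode above 0.03 m).
Of chisel0, chisel1, chisel2, chisel3 only 2 to 4 are there at a start; the rules pass over those that are not, and their reading is None.
At some moment in a run one of tray may be knocked a few centimetres aside while the robot is not near it.
Once in a run the grip may slacken for a moment while it holds something.
It also fails if it takes over 210 s, if anything falls off the work surface, if the arm or the gripper's body presses on something with over 40 N, if the wrist force passes 120 N, or if a joint passes its speed limit or range.

## Working session

There is one attempt and no reset: what is moved stays moved. The work goes in short steps, Python scripts to look and compute and a shell command to move; the robot and the scene stay as the last step left them, time stands still between calls to the robot, and variables do not carry over. Pictures are saved under pics/ and viewed, at most 14 in all, crops included, and the job is handed in when it is done.

```bash
ls; mkdir -p pics; cat > h.py <<'E'
import numpy as np,cv2,json
from rig import get_obs,read_camera,calibration
def K(c):
    f=240/np.tan(np.radians(c["vertical_fov"])/2); return f
def ray(name,uv,obs=None):
    c=calibration(name); f=K(c)
    uv=np.atleast_2d(np.array(uv,float)); d=(uv-[c["cx"],c["cy"]])/f
    s=d.copy()
    for _ in range(20): s=d/(1+c["k1"]*(s**2).sum(1,keepdims=True))
    v=np.c_[s,np.ones(len(s))]
    if "R" in c:
        R=np.array(c["R"]);t=np.array(c["t"]);return -R.T@t, v@R
    from scipy.spatial.transform import Rotation as Ro
    M=np.array(c["mount"]);Rw=Ro.from_quat(obs["eef_rot"]).as_matrix()
    return Rw@M[:3,3]+obs["eef_pos"], v@(Rw@M[:3,:3]).T
def onz(name,uv,z,obs=None):
    o,v=ray(name,uv,obs); return o+v*((z-o[2])/v[:,2:3])
def proj(name,X):
    c=calibration(name);p=np.atleast_2d(X)@np.array(c["R"]).T+np.array(c["t"])
    s=p[:,:2]/p[:,2:];s=s*(1+c["k1"]*(s**2).sum(1,keepdims=True));return s*K(c)+[c["cx"],c["cy"]]
def snap(name,fn):
    o=get_obs();im=read_camera(name);cv2.imwrite("pics/"+fn,im[:,:,::-1]);return o,im
E
python3 - <<'E'
from h import *
o,_=snap("top","top0.png");snap("scene","scene0.png")
print(o); print(calibration("top"));print(calibration("scene"));print(calibration("wrist"))
E
```

```text
pics
{'time': 0.0, 'joints': array([ 9.15692362e-01,  3.81184216e-01,  1.29825996e+00, -2.15925891e-05,
        1.46359888e+00, -2.15273213e-01]), 'joint_vel': array([-0.00034995, -0.00049132, -0.00023991, -0.00163615, -0.00065538,
        0.00049726]), 'tau': array([ 5.35773052e-04, -4.37924194e+01, -2.24562210e+01,  7.14038126e-02,
        3.52003367e-02, -1.25936840e-04]), 'eef_pos': array([0.23399869, 0.4974249 , 0.23814437]), 'eef_rot': array([ 2.18145846e-01,  9.75915910e-01, -6.62128653e-04, -2.95997410e-04]), 'contact_force': array([ 0.07697923, -0.63343973, -0.20596047]), 'ft_torque': array([-0.00564799,  0.0233361 , -0.02613054]), 'grip_force': 0.0, 'gripper_width': 0.08842554568287793}
{'vertical_fov': 46.786404660493, 'cx': 317.219105950105, 'cy': 235.19917170370965, 'k1': -0.09891689085333956, 'R': array([[-1.50366586e-02, -9.99886777e-01,  5.75987363e-04],
       [-9.89463076e-01,  1.47969359e-02, -1.44027327e-01],
       [ 1.44002497e-01, -2.73560798e-03, -9.89573543e-01]]), 't': array([0.15931722, 0.60916404, 1.34744118])}
{'vertical_fov': 43.24212793982789, 'cx': 319.79505082731777, 'cy': 241.91133550982184, 'k1': -0.07505702213467245, 'R': array([[ 0.71851091,  0.69548981,  0.00599936],
       [ 0.42248268, -0.42958258, -0.79810225],
       [-0.55249476,  0.5759798 , -0.60249217]]), 't': array([-0.56571268, -0.11381   ,  1.7437354 ])}
{'vertical_fov': 67.29249016468347, 'cx': 325.33328108942516, 'cy': 234.1004786560534, 'k1': -0.0123128062147797, 'mount': array([[ 5.16704877e-05, -9.52546346e-01, -3.04393588e-01,
         7.76297741e-02],
       [ 9.99999921e-01,  1.68822860e-04, -3.58552608e-04,
         9.55576198e-04],
       [ 3.92926572e-04, -3.04393546e-01,  9.52546280e-01,
        -1.46194632e-01],
       [ 0.00000000e+00,  0.00000000e+00,  0.00000000e+00,
         1.00000000e+00]])}
```

View pics/top0.png

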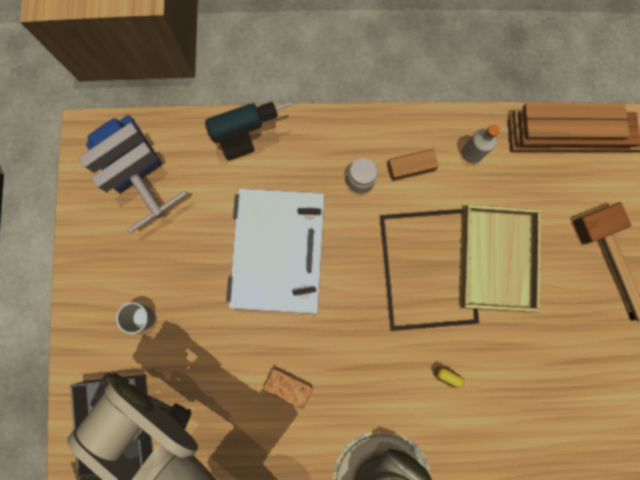

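View pics/scene0.png

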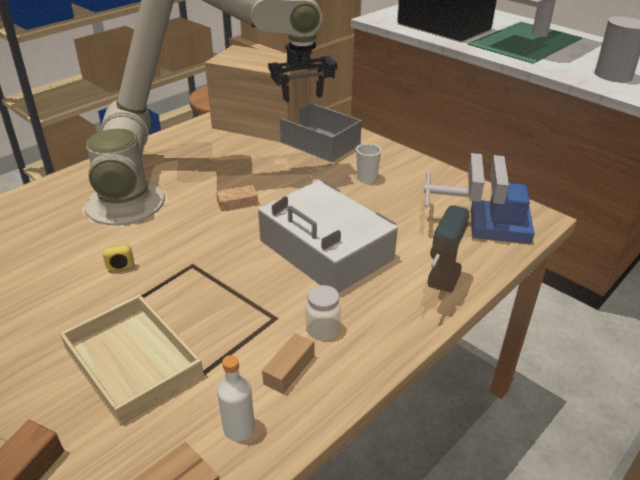

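The top view shows the case at pixels 230–324 × 190–312, hinge on the left (+y). Wings are at (310,211) and (303,291), both locked, and the bar is at (310,250). The outline runs from (382,213) to (478,326). The tray, at 463–540 × 206–310, sits partly over its right side. The jar is at (362,175), the offcut at (413,164) and the pot at (133,317).

```bash
cat > m.py <<'E'
from h import *
def rect(pts):
    r=cv2.minAreaRect(pts[:,:2].astype(np.float32)*1000); return r
def panel(im):
    hsv=cv2.cvtColor(im,cv2.COLOR_RGB2HSV)
    m=((hsv[:,:,1]<45)&(hsv[:,:,2]>140)).astype(np.uint8)
    m[:170]=0;m[330:]=0;m[:,:215]=0;m[:,340:]=0
    c=max(cv2.findContours(m,0,1)[0],key=cv2.contourArea)[:,0]
    return rect(onz("top",c,0.1035))
def outline_tray(im):
    hsv=cv2.cvtColor(im,cv2.COLOR_RGB2HSV)
    m=(hsv[:,:,2]<75).astype(np.uint8);m[:195]=0;m[345:]=0;m[:,:370]=0;m[:,560:]=0
    t=((hsv[:,:,0]>20)&(hsv[:,:,0]<32)&(hsv[:,:,1]>60)&(hsv[:,:,2]>120)).astype(np.uint8)
    t[:190]=0;t[345:]=0;t[:,:370]=0;t[:,560:]=0
    return m,t
if __name__=="__main__":
    im=cv2.imread("pics/top0.png")[:,:,::-1]
    print("panel",panel(im))
    m,t=outline_tray(im)
    out=np.hstack([m[190:345,370:560],t[190:345,370:560]])*255
    cv2.imwrite("pics/mask.png",cv2.resize(out,None,fx=2,fy=2,interpolation=0))
    z=cv2.resize(im[185:345,215:560,::-1],None,fx=2.3,fy=2.3,interpolation=2);cv2.imwrite("pics/z.png",z)
    hsv=cv2.cvtColor(im,cv2.COLOR_RGB2HSV)
    for p in [(500,250),(465,250),(500,210),(430,260),(600,60),(440,340)]: print(p,hsv[p[1],p[0]])
    # wings and bar
    d=(hsv[:,:,2]<90).astype(np.uint8)
    d[:200]=0;d[305:]=0;d[:,:285]=0;d[:,322:]=0
    n,l,s,ce=cv2.connectedComponentsWithStats(d)
    for i in range(1,n):
        if s[i,4]>20: print(s[i],ce[i],onz("top",ce[i],0.1355),onz("top",ce[i],.1495))
E
python3 m.py
```

```text
panel ((569.0535888671875, 247.6087188720703), (208.7931671142578, 289.0499267578125), 85.686279296875)
(500, 250) [ 27  98 182]
(465, 250) [ 20 122  73]
(500, 210) [ 21 118 115]
(430, 260) [ 17 133 169]
(600, 60) [ 23  43 138]
(440, 340) [ 18 130 180]
[298 209  23   5 111] [308.8018018  210.97297297] [[0.65617091 0.16938775 0.1355    ]] [[0.65350206 0.16921986 0.1495    ]]
[308 230   5  42 128] [309.5546875 249.8359375] [[0.5639437  0.16881419 0.1355    ]] [[0.56227924 0.16865254 0.1495    ]]
[293 287  22   8 103] [303.60194175 290.47572816] [[0.46960238 0.18381669 0.1355    ]] [[0.46896533 0.18349166 0.1495    ]]
```

```bash
python3 - <<'E'
from h import *
for n,z,p in [("outl",0,[(382,213),(393,328),(478,322)]),("tray",.05,[(463,206),(540,208),(538,310),(463,306)]),("jar",.1,[(362,168)]),("off",.045,[(390,158),(436,150),(437,167),(391,178)]),("pot",.1,[(133,317)]) ]: print(n,onz("top",p,z).round(3))
E
```

```text
outl [[ 0.674 -0.02   0.   ]
 [ 0.377 -0.039  0.   ]
 [ 0.387 -0.258  0.   ]]
tray [[ 0.68  -0.221  0.05 ]
 [ 0.672 -0.421  0.05 ]
 [ 0.414 -0.398  0.05 ]
 [ 0.428 -0.208  0.05 ]]
jar [[0.768 0.038 0.1  ]]
off [[ 0.809 -0.04   0.045]
 [ 0.829 -0.16   0.045]
 [ 0.784 -0.16   0.045]
 [ 0.756 -0.04   0.045]]
pot [[0.413 0.593 0.1  ]]
```

View pics/z.png

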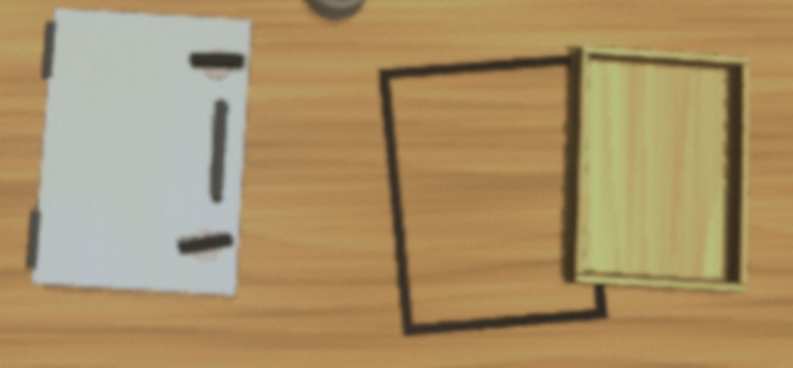

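View pics/mask.png

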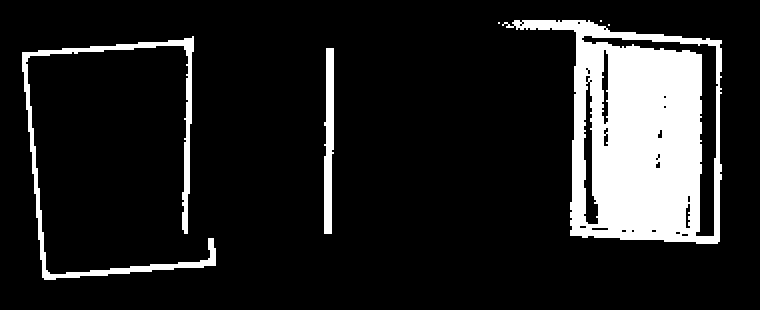

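```bash
cat >> h.py <<'E'
from scipy.spatial.transform import Rotation as Ro
def psi(o): y=Ro.from_quat(o["eef_rot"]).as_matrix()[:,1]; return np.degrees(np.arctan2(y[1],y[0]))
CC=np.array([.569,.248]);CY=np.radians(-4.3)
def case(x,y): c,s=np.cos(CY),np.sin(CY); return CC+[c*x-s*y,s*x+c*y]
def to(x,y,z,p):
    o=get_obs();d=(np.array([x,y,z])-o["eef_pos"])/.03;a=(p-psi(o)+90)%180-90
    print("units xyz",d.round(2),"turn",round(np.radians(a)/.1,2),"| w",round(o["gripper_width"],4),"t",o["time"],"F",o["contact_force"].round(1))
E
A="[0.3,0.884,-0.684,0,-0.706]"
python3 -m crank "[[0.3,0.884,-0.684,0,-0.706],[0.3,0.884,-0.684,0,-0.706],[0.3,0.884,-0.684,0,-0.706],[0.3,0.884,-0.684,0,-0.706],[0.3,0.884,-0.684,0,-0.706],[0.3,0.884,-0.684,0,-0.706],[0.3,0.884,-0.684,0,-0.706],[0.3,0.884,-0.684,0,-0.706]]" 20
python3 -m crank "[[0.3,0.884,-0.684,0,-0.706],[0.3,0.884,-0.684,0,-0.706],[0.3,0.884,-0.684,0,-0.706],[0.3,0.884,-0.684,0,-0.706],[0.3,0.884,-0.684,0,-0.706],[0.3,0.884,-0.684,0,-0.706],[0.3,0.884,-0.684,0,-0.706],[0.3,0.884,-0.684,0,-0.706]]"
python3 -m crank "[[0.3,0,0,0,0],[0.3,0,0,0,0],[0.3,0,0,0,0]]"
python3 -c "
from h import *
to(*case(.095,-.072),.110,0)"
```

```text
time: 0.77
eef_pos: [0.4473, 0.3322, 0.2385]
eef_rot: [0.483, 0.876, -0.0, -0.0]
contact_force: [-0.8, -0.0, -0.1]
gripper_width: 0.0571
grip_force: 0.0
time: 1.43
eef_pos: [0.6595, 0.1681, 0.2383]
eef_rot: [0.708, 0.706, -0.0, -0.0]
contact_force: [0.2, 0.3, 0.5]
gripper_width: 0.057
grip_force: 0.0
time: 1.68
eef_pos: [0.658, 0.1697, 0.2383]
eef_rot: [0.706, 0.708, -0.0, -0.0]
contact_force: [-0.4, -0.6, 0.7]
gripper_width: 0.0574
grip_force: 0.0
units xyz [ 0.01 -0.02 -4.28] turn -0.02 | w 0.0574 t 1.6833 F [-0.4 -0.6  0.7]
```

```bash

python3 -m crank "[[0.3,0,0,-0.9,0],[0.3,0,0,-0.9,0],[0.3,0,0,-0.9,0],[0.3,0,0,-0.9,0],[0.3,0,0,-0.65,0],[0.3,0,0,0,0]]"
python3 -m crank "[[-1,0,0,0,0],[-1,0,0,0,0],[-1,0,0,0,0],[-1,0,0,0,0],[-1,0,0,0,0],[-1,0,0,0,0]]" 25
```

```text
time: 2.18
eef_pos: [0.6583, 0.1705, 0.1085]
eef_rot: [0.706, 0.708, 0.0, 0.0]
contact_force: [7.9, 0.8, -4.7]
gripper_width: 0.0573
grip_force: 3.4
time: 2.68
eef_pos: [0.6584, 0.1695, 0.1115]
eef_rot: [0.707, 0.708, 0.0, 0.0]
contact_force: [0.4, 0.6, -0.6]
gripper_width: 0.0192
grip_force: 0.0
```

```bash

python3 -m crank "[[-1,0,0,0,0],[-1,0,0,0,0],[-1,0,0,0,0],[-1,0,0,0,0]]" 25
```

```text
time: 3.02
eef_pos: [0.6581, 0.1694, 0.1114]
eef_rot: [0.707, 0.708, -0.0, -0.0]
contact_force: [-3.3, -0.1, 2.7]
gripper_width: 0.0117
grip_force: 25.0
```

Gripped at 11.7 mm, so the wing is held. Turning it about 1.47 rad.

```bash

python3 -m crank "[[-1,0,0,0,0.7],[-1,0,0,0,0.95],[-1,0,0,0,0.95],[-1,0,0,0,0.95],[-1,0,0,0,0.95],[-1,0,0,0,0.95],[-1,0,0,0,0.95],[-1,0,0,0,0.95]]"
python3 -m crank "[[-1,0,0,0,0.95],[-1,0,0,0,0.95],[-1,0,0,0,0.95],[-1,0,0,0,0.95],[-1,0,0,0,0.95],[-1,0,0,0,0.95],[-1,0,0,0,0.95],[-1,0,0,0,0.6]]"
python3 -m crank "[[-1,0,0,0,0],[-1,0,0,0,0],[0,0,0,0,0],[0,0,0,0,0],[0,0,0,0,0],[0,0,0,0,0]]"
python3 -m crank "[[0.2,0,0,0.9,0],[0.2,0,0,0.9,0],[0.2,0,0,0.9,0],[0.2,0,0,0,0],[0.2,0,0,0,0]]"
python3 -c "
from h import *
to(*case(-.095,-.072),.111,10);o=get_obs();print(psi(o),o['eef_pos'])
snap('top','top1.png')"
```

```text
time: 3.68
eef_pos: [0.6583, 0.1694, 0.1114]
eef_rot: [0.403, 0.915, -0.0, -0.0]
contact_force: [-2.7, 0.3, 3.2]
gripper_width: 0.012
grip_force: 25.0
time: 4.35
eef_pos: [0.6583, 0.1695, 0.1114]
eef_rot: [0.052, 0.999, 0.0, -0.0]
contact_force: [-2.6, 0.5, 2.6]
gripper_width: 0.0118
grip_force: 25.0
time: 4.85
eef_pos: [0.6586, 0.1692, 0.1111]
eef_rot: [0.055, 0.998, -0.0, 0.0]
contact_force: [0.6, -0.1, -0.5]
gripper_width: 0.0364
grip_force: 0.0
time: 5.27
eef_pos: [0.659, 0.1693, 0.1935]
eef_rot: [0.055, 0.998, 0.0, 0.002]
contact_force: [0.1, -0.1, 0.7]
gripper_width: 0.0528
grip_force: 0.0
units xyz [-6.34  0.47 -2.75] turn -12.87 | w 0.0528 t 5.2667 F [ 0.1 -0.1  0.7]
83.71471112138006 [0.65895942 0.16931087 0.19354667]
```

```bash

python3 -m crank "[[0.3,-0.488,0.036,0,-0.92],[0.3,-0.488,0.036,0,-0.92],[0.3,-0.488,0.036,0,-0.92],[0.3,-0.488,0.036,0,-0.92],[0.3,-0.488,0.036,0,-0.92],[0.3,-0.488,0.036,0,-0.92],[0.3,-0.488,0.036,0,-0.92]]"
python3 -m crank "[[0.3,-0.488,0.036,0,-0.92],[0.3,-0.488,0.036,0,-0.92],[0.3,-0.488,0.036,0,-0.92],[0.3,-0.488,0.036,0,-0.92],[0.3,-0.488,0.036,0,-0.92],[0.3,-0.488,0.036,0,-0.92],[0.3,0,0,0,-0.92],[0.3,0,0,0,0]]"
python3 -m crank "[[0.3,0,0,-0.9,0],[0.3,0,0,-0.9,0],[0.3,0,0,-0.95,0],[0.3,0,0,0,0]]"
python3 -m crank "[[-1,0,0,0,0],[-1,0,0,0,0],[-1,0,0,0,0],[-1,0,0,0,0],[-1,0,0,0,0],[-1,0,0,0,0],[-1,0,0,0,0],[-1,0,0,0,0]]" 25
python3 -m crank "[[-1,0,0,0,0],[-1,0,0,0,0]]" 25
python3 -c "
from h import *
to(*case(-.095,-.072),.111,10);print(psi(get_obs()))"
```

```text
time: 5.9
eef_pos: [0.5546, 0.1768, 0.1905]
eef_rot: [0.37, 0.929, -0.001, -0.001]
contact_force: [0.5, 0.4, 0.3]
gripper_width: 0.057
grip_force: 0.0
time: 6.57
eef_pos: [0.4671, 0.1833, 0.1912]
eef_rot: [0.644, 0.765, -0.001, -0.001]
contact_force: [1.0, -0.1, 0.0]
gripper_width: 0.0572
grip_force: 0.0
time: 6.9
eef_pos: [0.4672, 0.183, 0.1058]
eef_rot: [0.642, 0.766, -0.002, -0.002]
contact_force: [0.5, 0.5, -0.2]
gripper_width: 0.0572
grip_force: 0.0
time: 7.57
eef_pos: [0.4686, 0.1835, 0.11]
eef_rot: [0.643, 0.766, 0.001, 0.0]
contact_force: [1.9, 0.8, 0.1]
gripper_width: 0.0121
grip_force: 25.0
time: 7.73
eef_pos: [0.4686, 0.1834, 0.11]
eef_rot: [0.643, 0.766, 0.001, 0.0]
contact_force: [2.3, 0.3, 1.4]
gripper_width: 0.0116
grip_force: 25.0
units xyz [ 0.01 -0.    0.03] turn 0.01 | w 0.0116 t 7.7333 F [2.3 0.3 1.4]
9.93014207210118
```

```bash

python3 -m crank "[[-1,0,0,0,0.9],[-1,0,0,0,0.95],[-1,0,0,0,0.95],[-1,0,0,0,0.95],[-1,0,0,0,0.95],[-1,0,0,0,0.95],[-1,0,0,0,0.95],[-1,0,0,0,0.95]]"
python3 -m crank "[[-1,0,0,0,0.95],[-1,0,0,0,0.95],[-1,0,0,0,0.95],[-1,0,0,0,0.95],[-1,0,0,0,0.95],[-1,0,0,0,0.8],[-1,0,0,0,0],[-1,0,0,0,0]]"
python3 -m crank "[[0,0,0,0,0],[0,0,0,0,0],[0,0,0,0,0],[0,0,0,0,0]]"
python3 -m crank "[[0.2,0,0,0.9,0],[0.2,0,0,0.9,0],[0.2,0,0,0.9,0],[0.2,0,0,0,0],[0.2,0,0,0,0]]"
python3 -c "
from h import *
print(psi(get_obs()))
to(*case(0,-.080),.133,85.7)
snap('top','top2.png')
im=cv2.imread('pics/top2.png');cv2.imwrite('pics/top2z.png',cv2.resize(im[180:320,220:340],None,fx=4,fy=4))"
```

```text
time: 8.4
eef_pos: [0.4687, 0.1835, 0.11]
eef_rot: [0.314, 0.95, 0.0, 0.001]
contact_force: [3.6, 2.1, 1.0]
gripper_width: 0.0119
grip_force: 25.0
time: 9.07
eef_pos: [0.4687, 0.1837, 0.11]
eef_rot: [0.045, 0.999, 0.0, 0.001]
contact_force: [4.9, 2.6, 1.6]
gripper_width: 0.0118
grip_force: 25.0
time: 9.4
eef_pos: [0.4677, 0.1832, 0.1095]
eef_rot: [0.044, 0.999, -0.0, -0.001]
contact_force: [0.3, -0.4, 0.4]
gripper_width: 0.0364
grip_force: 0.0
time: 9.82
eef_pos: [0.4683, 0.1834, 0.1916]
eef_rot: [0.044, 0.999, 0.0, 0.001]
contact_force: [-0.4, 0.3, -0.1]
gripper_width: 0.0531
grip_force: 0.0
84.9715913355319
units xyz [ 3.16 -0.5  -1.95] turn 0.13 | w 0.0531 t 9.8167 F [-0.4  0.3 -0.1]
```

View pics/top2z.png

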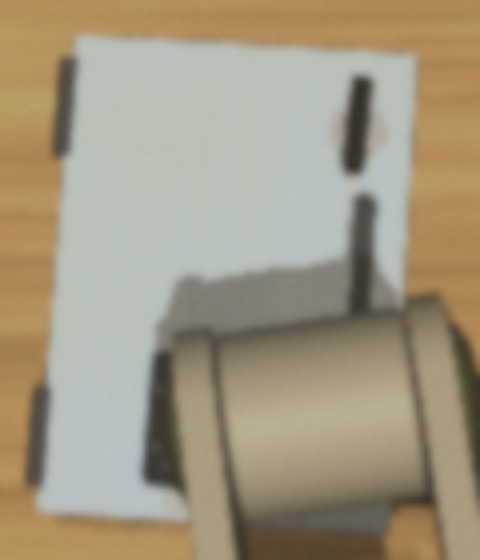

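Fastener 1's wing (crop 357,125) now lies along case x, unlocked, and fastener 0 is hidden by the arm. Next I grip the bar.

```bash

python3 -m crank "[[0.2,0.8,-0.13,0,0],[0.2,0.8,-0.13,0,0],[0.2,0.8,-0.12,0,0],[0.2,0.76,-0.12,0,0],[0.2,0,0,-0.65,0],[0.2,0,0,-0.65,0],[0.2,0,0,-0.65,0],[0.2,0,0,0,0]]"
python3 -m crank "[[-1,0,0,0,0],[-1,0,0,0,0],[-1,0,0,0,0],[-1,0,0,0,0],[-1,0,0,0,0],[-1,0,0,0,0],[-1,0,0,0,0],[-1,0,0,0,0]]" 15
python3 - <<'E'
from h import *
to(*case(0,-.080),.133,85.7)
th=np.r_[0:1.66:.1]
y=-185*np.cos(th)+48*np.sin(th);z=185*np.sin(th)+48*np.cos(th)
dy,dz=np.diff(y)/30,np.diff(z)/30
print(np.c_[th[1:],-np.sin(CY)*dy,np.cos(CY)*dy,dz].round(3))
E
```

```text
time: 10.53
eef_pos: [0.5606, 0.168, 0.1271]
eef_rot: [0.044, 0.999, -0.001, -0.005]
contact_force: [-0.2, 0.4, 0.4]
gripper_width: 0.053
grip_force: 0.0
time: 11.2
eef_pos: [0.5631, 0.1686, 0.1327]
eef_rot: [0.044, 0.999, 0.0, 0.0]
contact_force: [-0.4, 1.6, 2.5]
gripper_width: 0.0114
grip_force: 15.0
units xyz [-0.   -0.01  0.01] turn 0.12 | w 0.0114 t 11.2 F [-0.4  1.6  2.5]
[[ 0.1    0.014  0.19   0.608]
 [ 0.2    0.019  0.25   0.586]
 [ 0.3    0.023  0.307  0.558]
 [ 0.4    0.027  0.361  0.524]
 [ 0.5    0.031  0.411  0.485]
 [ 0.6    0.034  0.457  0.442]
 [ 0.7    0.038  0.499  0.394]
 [ 0.8    0.04   0.536  0.342]
 [ 0.9    0.043  0.567  0.287]
 [ 1.     0.045  0.593  0.228]
 [ 1.1    0.046  0.613  0.168]
 [ 1.2    0.047  0.626  0.106]
 [ 1.3    0.048  0.634  0.043]
 [ 1.4    0.048  0.635 -0.021]
 [ 1.5    0.047  0.629 -0.084]
 [ 1.6    0.046  0.618 -0.147]]
```

```bash

python3 -m crank "[[-1,0.014,0.19,0.608,0],[-1,0.019,0.25,0.586,0],[-1,0.023,0.307,0.558,0],[-1,0.027,0.361,0.524,0],[-1,0,0,0,0]]"
```

```text
time: 11.62
eef_pos: [0.5656, 0.2018, 0.203]
eef_rot: [0.043, 0.999, -0.001, 0.001]
contact_force: [-4.7, -7.5, 6.3]
gripper_width: 0.0113
grip_force: 15.0
```

```bash

python3 -m crank "[[-1,0.031,0.411,0.485,0],[-1,0.034,0.457,0.442,0],[-1,0.038,0.499,0.394,0],[-1,0.04,0.536,0.342,0],[-1,0.043,0.567,0.287,0],[-1,0.045,0.593,0.228,0]]"
python3 -m crank "[[-1,0.046,0.613,0.168,0],[-1,0.047,0.626,0.106,0],[-1,0.048,0.634,0.043,0],[-1,0.048,0.635,-0.021,0],[-1,0.047,0.629,-0.084,0],[-1,0.046,0.618,-0.147,0],[-1,0,0,0,0],[-1,0,0,0,0]]"
```

```text
time: 12.12
eef_pos: [0.5729, 0.2916, 0.2687]
eef_rot: [0.045, 0.999, -0.002, 0.002]
contact_force: [-2.1, -9.0, 9.1]
gripper_width: 0.0116
grip_force: 15.0
time: 12.78
eef_pos: [0.5812, 0.4078, 0.2677]
eef_rot: [0.043, 0.999, 0.001, 0.001]
contact_force: [1.9, 5.5, 3.2]
gripper_width: 0.0116
grip_force: 15.0
```

```bash

python3 -m crank "[[-0.3,0,0,0,0],[-0.3,0,0,0,0],[-0.3,0,0,0,0],[-0.3,0,0,0,0],[-0.3,0,0,0,0]]"
python3 -m crank "[[-0.3,0,0,0.6,0],[-0.3,0,0,0.8,0],[-0.3,0,0,0.8,0],[-0.3,0,0,0.8,0],[-0.3,0,0,0,0]]"
python3 -m crank "[[-0.3,-0.05,-0.9,0,0],[-0.3,-0.05,-0.9,0,0],[-0.3,-0.05,-0.9,0,0],[-0.3,-0.05,-0.9,0,0],[-0.3,-0.05,-0.9,0,0],[-0.3,-0.05,-0.9,0,0],[-0.3,-0.05,-0.9,0,0]]"
python3 -c "
from h import *
to(*case(0,-.010),.3,85.7)
print(get_obs()['eef_pos'])"
```

```text
time: 13.2
eef_pos: [0.5808, 0.4059, 0.2676]
eef_rot: [0.044, 0.999, -0.0, -0.0]
contact_force: [-0.3, -0.7, -0.3]
gripper_width: 0.031
grip_force: 0.0
time: 13.62
eef_pos: [0.5811, 0.4061, 0.3631]
eef_rot: [0.044, 0.999, 0.002, 0.004]
contact_force: [0.9, -0.4, -0.1]
gripper_width: 0.0305
grip_force: 0.0
time: 14.2
eef_pos: [0.5698, 0.2157, 0.3572]
eef_rot: [0.044, 0.999, -0.0, -0.0]
contact_force: [0.4, 0.5, 0.9]
gripper_width: 0.0307
grip_force: 0.0
units xyz [-0.05  0.74 -1.91] turn 0.12 | w 0.0307 t 14.2 F [0.4 0.5 0.9]
[0.56984495 0.21573116 0.35715812]
```

```bash

python3 -m crank "[[0.2,-0.5,-1,-0.3,0],[0.2,-0.5,-1,-0.3,0],[0.2,-0.5,-1,-0.3,0],[0.2,-0.5,-1,-0.3,0],[0.2,-0.5,-1,-0.3,0],[0.2,-0.5,-1,-0.3,0],[0.2,-0.5,-1,-0.3,0],[0.2,-0.5,-1,-0.3,0]]"
python3 - <<'E'
from h import *
from m import outline_tray
o,im=snap("top","top3.png");snap("wrist","wr3.png")
cv2.imwrite('pics/top3z.png',cv2.resize(im[150:350,200:560,::-1],None,fx=2.2,fy=2.2,interpolation=2))
m,t=outline_tray(cv2.imread("pics/top0.png")[:,:,::-1])
n,l,s,ce=cv2.connectedComponentsWithStats(m)
for k in range(1,n):
    if s[k,4]>100: print(s[k])
# outline edges (outer/inner mid): fit lines
ys,xs=np.nonzero(m); P=onz("top",np.c_[xs,ys],0)
def fit(sel):
    q=P[sel][:,:2].astype(np.float32);v=cv2.fitLine(q,cv2.DIST_HUBER,0,.001,.001).ravel();return v
L=fit((xs<400)&(ys>222)&(ys<320)&(xs<395)); B=fit((ys>315)&(xs>400)&(xs<470)); T=fit((ys<222)&(xs>392)&(xs<455))
for n_,v in zip("LBT",(L,B,T)): print(n_,v,np.degrees(np.arctan2(v[1],v[0])))
u=np.array([L[0],L[1]]);u*=np.sign(u[0]);w=np.array([-u[1],u[0]])
# centre: midway B,T along u ; 109 mm (inside 206/2+6) inward of L
c=(B[2:]+T[2:])/2@u*u+(L[2:]@w-.109)*w
print("outline c",c,"yaw",np.degrees(np.arctan2(u[1],u[0])),"sep BT",(T[2:]-B[2:])@u)
E
```

```text
time: 14.87
eef_pos: [0.4489, -0.0239, 0.2849]
eef_rot: [0.044, 0.999, 0.0, -0.0]
contact_force: [0.7, -0.3, 0.4]
gripper_width: 0.0529
grip_force: 0.0
[ 381  208   97  122 1037]
[532 214   5  93 373]
L [ 0.99798083  0.06351598  0.5217401  -0.02687078] 3.6416492
B [ 0.06316574 -0.99800307  0.3837212  -0.14866853] -86.378456
T [ 0.06298169 -0.9980147   0.6709518  -0.12947628] -86.38902
outline c [ 0.5271249 -0.1357486] yaw 3.6416492 sep BT 0.28786963
```

View pics/top3z.png

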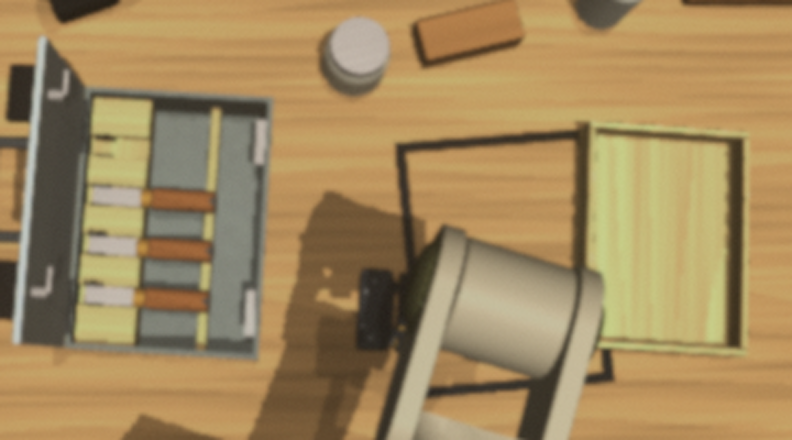

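```bash
python3 - <<'E'
from h import *
p=onz("top",[(466.5,206),(539.5,210),(538.5,310.5),(466,307)],.05)[:,:2]
print(p.round(4),p.mean(0),[np.linalg.norm(p[i]-p[i-1]).round(3) for i in range(4)])
a=np.degrees(np.arctan2(*(p[0]-p[3]+p[1]-p[2])[::-1]));print("yaw",a)
c=p.mean(0);u=np.array([np.cos(np.radians(a)),np.sin(np.radians(a))]);w=np.array([-u[1],u[0]])
g=c+w*.091;print("wall",g)
to(*g,.025,a+90)
# target
A=np.radians(3.64);ww=np.array([-np.sin(A),np.cos(A)])
print("target wall",np.array([.5271,-.1357])+ww*.091,"move",(np.array([.5271,-.1357])+ww*.091-g)/.03,"turn",np.radians(3.64-a)/.1)
E
```

```text
[[ 0.6798 -0.2295]
 [ 0.6672 -0.4192]
 [ 0.4126 -0.3988]
 [ 0.4257 -0.215 ]] [ 0.54632834 -0.31563582] [np.float64(0.255), np.float64(0.19), np.float64(0.255), np.float64(0.184)]
yaw -3.9212406006080602
wall [ 0.55255138 -0.22484885]
units xyz [ 3.48 -6.64 -8.64] turn 0.24 | w 0.0524 t 14.9667 F [-0.1  0.1 -0.6]
target wall [ 0.52132266 -0.04488358] move [-1.04095749  5.9988424 ] turn 1.319685440160842
```

```bash

python3 -m crank "[[0.2,0.5,-0.95,-0.6,0.03],[0.2,0.5,-0.95,-0.6,0.03],[0.2,0.5,-0.95,-0.6,0.03],[0.2,0.5,-0.95,-0.6,0.03],[0.2,0.5,-0.95,-0.6,0.03],[0.2,0.5,-0.95,-0.6,0.03],[0.2,0.48,-0.94,-0.4,0.03],[0.2,0,0,0,0]]"
python3 -m crank "[[0.2,0,0,-0.9,0],[0.2,0,0,-0.9,0],[0.2,0,0,-0.9,0],[0.2,0,0,-0.9,0],[0.2,0,0,-0.9,0],[0.2,0,0,-0.2,0],[0.2,0,0,0,0]]"
python3 -m crank "[[-1,0,0,0,0],[-1,0,0,0,0],[-1,0,0,0,0],[-1,0,0,0,0],[-1,0,0,0,0],[-1,0,0,0,0],[-1,0,0,0,0],[-1,0,0,0,0]]" 30
python3 -c "
from h import *
to(.5526,-.2248,.023,86.1)"
```

```text
time: 15.63
eef_pos: [0.5558, -0.2254, 0.1619]
eef_rot: [0.035, 0.999, 0.001, -0.002]
contact_force: [-1.3, 0.9, -0.6]
gripper_width: 0.0529
grip_force: 0.0
time: 16.22
eef_pos: [0.5543, -0.2209, 0.0235]
eef_rot: [0.033, 0.999, 0.001, -0.001]
contact_force: [0.2, -1.0, 0.8]
gripper_width: 0.053
grip_force: 0.0
time: 16.88
eef_pos: [0.555, -0.2228, 0.0253]
eef_rot: [0.033, 0.999, -0.001, 0.001]
contact_force: [-0.6, -4.5, 3.0]
gripper_width: 0.008
grip_force: 30.0
units xyz [-0.08 -0.07 -0.08] turn -0.01 | w 0.008 t 16.8833 F [-0.6 -4.5  3. ]
```

```bash

python3 -m crank "[[-1,-0.087,0.3,0,0.11],[-1,-0.087,0.5,0,0.11],[-1,-0.087,0.5,0,0.11],[-1,-0.087,0.5,0,0.11],[-1,-0.087,0.5,0,0.11],[-1,-0.087,0.5,0,0.11],[-1,-0.087,0.5,0,0.11],[-1,-0.087,0.5,0,0.11]]"
python3 -m crank "[[-1,-0.087,0.5,0,0.11],[-1,-0.087,0.5,0,0.11],[-1,-0.087,0.5,0,0.11],[-1,-0.087,0.5,0,0.11],[-1,0,0.13,0,0],[-1,0,0,0,0],[-1,0,0,0,0]]"
python3 -m crank "[[0,0,0,0,0],[0,0,0,0,0],[0,0,0,0,0],[0,0,0,0,0],[0,0,0,0.9,0],[0,0,0,0.9,0],[0,0,0,0.9,0],[0,0,0,0.9,0]]"
python3 -m crank "[[0,-0.2,0,0.9,0],[0,-0.2,0,0.9,0],[-0.15,0,0,0.9,0],[-0.15,0,0,0,0]]"
python3 -c "
from h import *
to(*case(.028,-.0105),.2,-4.3);print(get_obs()['eef_pos'],psi(get_obs()))
to(*case(.028,-.0105),.045,-4.3);print(get_obs()['eef_pos'],psi(get_obs()))"
```

```text
time: 17.55
eef_pos: [0.5343, -0.1079, 0.0253]
eef_rot: [-0.011, 1.0, -0.001, 0.001]
contact_force: [0.7, -4.5, 3.0]
gripper_width: 0.0079
grip_force: 30.0
time: 18.13
eef_pos: [0.5233, -0.0426, 0.0253]
eef_rot: [-0.033, 0.999, 0.001, 0.0]
contact_force: [-0.4, 9.4, 9.4]
gripper_width: 0.0079
grip_force: 30.0
time: 18.8
eef_pos: [0.5231, -0.0442, 0.1338]
eef_rot: [-0.033, 0.999, 0.0, -0.0]
contact_force: [-0.1, -0.3, 1.0]
gripper_width: 0.0443
grip_force: 0.0
time: 19.13
eef_pos: [0.5128, -0.0447, 0.2186]
eef_rot: [-0.033, 0.999, -0.001, 0.004]
contact_force: [1.4, -1.3, 0.7]
gripper_width: 0.0377
grip_force: 0.0
units xyz [ 2.78  9.34 -0.62] turn 14.3 | w 0.0377 t 19.1333 F [ 1.4 -1.3  0.7]
[ 0.5127608  -0.04472195  0.21858034] 93.74630837606585
units xyz [ 2.78  9.34 -5.79] turn 14.3 | w 0.0377 t 19.1333 F [ 1.4 -1.3  0.7]
[ 0.5127608  -0.04472195  0.21858034] 93.74630837606585
```

```bash

python3 -m crank "[[-0.15,0.17,0.58,0.1,-0.95],[-0.15,0.17,0.58,0.1,-0.95],[-0.15,0.17,0.58,0.1,-0.95],[-0.15,0.17,0.58,0.1,-0.95],[-0.15,0.17,0.58,0.1,-0.95],[-0.15,0.17,0.58,0.1,-0.95],[-0.15,0.17,0.58,0.1,-0.95],[-0.15,0.17,0.58,0.1,-0.95]]"
python3 -m crank "[[-0.15,0.17,0.58,0.1,-0.95],[-0.15,0.17,0.58,0.1,-0.95],[-0.15,0.17,0.58,0.1,-0.95],[-0.15,0.17,0.58,0.1,-0.95],[-0.15,0.17,0.58,0.1,-0.95],[-0.15,0.17,0.58,0.1,-0.95],[-0.15,0.06,0.06,0,-0.95],[-0.15,0,0,0,-0.95]]"
python3 -m crank "[[-0.15,0,0,0,-0.95],[-0.15,0,0,0,-0.95],[-0.15,0,0,0,0]]"
python3 - <<'E'
from h import *
for x in (.028,-.028,-.084):print(proj("top",np.r_[case(x,-.0105),.07]))
to(*case(.028,-.0105),.047,-4.3);print(psi(get_obs()))
o,im=snap("wrist","wr4.png")
E
```

```text
time: 19.8
eef_pos: [0.5523, 0.0958, 0.2371]
eef_rot: [0.343, 0.939, -0.0, -0.001]
contact_force: [0.1, -0.1, -0.4]
gripper_width: 0.0373
grip_force: 0.0
time: 20.47
eef_pos: [0.5848, 0.2022, 0.2547]
eef_rot: [0.666, 0.746, -0.0, -0.0]
contact_force: [-0.2, -0.2, -0.2]
gripper_width: 0.0374
grip_force: 0.0
time: 20.72
eef_pos: [0.5846, 0.2011, 0.2549]
eef_rot: [0.734, 0.679, -0.001, -0.0]
contact_force: [0.6, -0.1, -0.1]
gripper_width: 0.0373
grip_force: 0.0
[[282.640223   240.37047089]]
[[281.07047525 263.02774867]]
[[279.49561989 285.92594595]]
units xyz [ 0.39  1.14 -6.93] turn 0.02 | w 0.0373 t 20.7167 F [ 0.6 -0.1 -0.1]
-4.416320638627115
```

View pics/wr4.png

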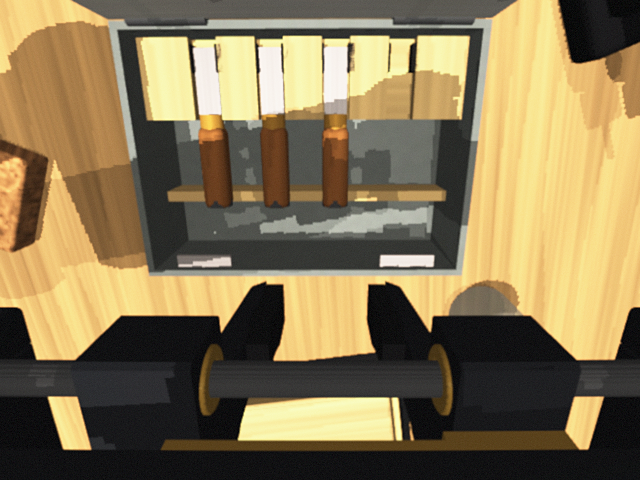

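The wrist view shows three handles at pixels (215,165), (275,165) and (335,165), with the rightmost slot (x=+84) empty. Now I take the chisel at x=+28.

```bash

python3 -m crank "[[-0.15,0.2,0.57,0,0],[-0.15,0.19,0.57,0,0],[-0.15,0,0,-0.9,0],[-0.15,0,0,-0.9,0],[-0.15,0,0,-0.9,0],[-0.15,0,0,-0.9,0],[-0.15,0,0,-0.9,0],[-0.15,0,0,0,0]]"
python3 -c "
from h import *
to(*case(.028,-.0105),.047,-4.3)"
```

```text
time: 21.43
eef_pos: [0.5939, 0.2348, 0.1152]
eef_rot: [0.732, 0.682, -0.004, -0.003]
contact_force: [0.3, 0.3, -0.7]
gripper_width: 0.0375
grip_force: 0.0
units xyz [ 0.07  0.02 -2.27] turn -0.04 | w 0.0375 t 21.4333 F [ 0.3  0.3 -0.7]
```

```bash

python3 -m crank "[[-0.15,0.04,0,-0.8,0],[-0.15,0.03,0,-0.8,0],[-0.15,0,0,-0.63,0],[-0.15,0,0,0,0],[-1,0,0,0,0],[-1,0,0,0,0],[-1,0,0,0,0],[-1,0,0,0,0]]" 40
python3 -m crank "[[-1,0,0,0,0],[-1,-0.02,-0.3,0,0],[-1,-0.02,-0.3,0,0],[-1,-0.02,-0.3,0,0],[-1,-0.02,-0.2,0,0],[-1,0,0,0,0]]"
python3 -c "
from h import *
to(*case(.028,-.0105),.047,-4.3)"
```

```text
time: 22.1
eef_pos: [0.5985, 0.2354, 0.0556]
eef_rot: [0.732, 0.681, 0.0, 0.0]
contact_force: [-6.4, -2.4, 5.8]
gripper_width: 0.0236
grip_force: 39.9
time: 22.6
eef_pos: [0.5969, 0.2018, 0.0555]
eef_rot: [0.733, 0.68, 0.001, 0.001]
contact_force: [-1.7, -2.4, 6.4]
gripper_width: 0.0238
grip_force: 39.8
units xyz [-0.03  1.12 -0.28] turn -0.01 | w 0.0238 t 22.6 F [-1.7 -2.4  6.4]
```

```bash

python3 -m crank "[[-1,0,0,0.3,0],[-1,0,0,0.5,0],[-1,0,0,0.8,0],[-1,0,0,0.8,0],[-1,0,0,0.8,0],[-1,0,0,0.8,0],[-1,0,0,0.8,0],[-1,0,0,0,0]]"
python3 - <<'E'
from h import *
o,im=snap("top","top5.png")
cv2.imwrite('pics/top5z.png',cv2.resize(im[190:340,220:520,::-1],None,fx=2.6,fy=2.6,interpolation=2))
E
```

```text
time: 23.27
eef_pos: [0.5976, 0.2028, 0.2036]
eef_rot: [0.733, 0.681, 0.004, 0.003]
contact_force: [0.3, 0.6, -0.3]
gripper_width: 0.0233
grip_force: 39.8
```

View pics/top5z.png

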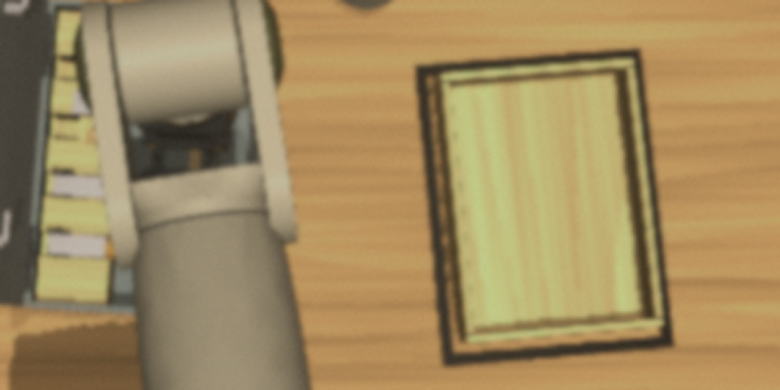

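The tray now stands inside the tape, at crop pixels (438,72), (636,62), (664,332) and (462,343). The chisel's slot at x=+28 is empty.

```bash
cat >> h.py <<'E'
TC=np.array([.5271,-.1357]);TY=np.radians(3.64)
def tray(x,y): c,s=np.cos(TY),np.sin(TY); return TC+[c*x-s*y,s*x+c*y]
E
python3 - <<'E'
from h import *
p=onz("top",[(220+a/2.6,190+b/2.6) for a,b in [(438,72),(636,62),(664,332),(462,343)]],.05)[:,:2]
print(p.round(3),p.mean(0),np.degrees(np.arctan2(*(p[0]-p[3]+p[1]-p[2])[::-1])))
to(*tray(.07,-.0325),.2,3.6);print(psi(get_obs()))
to(*tray(.07,-.0325),.021,3.6)
E
```

```text
[[ 0.652 -0.03 ]
 [ 0.66  -0.224]
 [ 0.399 -0.237]
 [ 0.393 -0.044]] [ 0.52591342 -0.13359468] 3.106655718651537
units xyz [  0.07 -12.21  -0.02] turn 1.36 | w 0.0239 t 23.3167 F [ 0.4 -0.3 -1.4]
-4.21530816203614
units xyz [  0.07 -12.21  -5.98] turn 1.36 | w 0.0239 t 23.3167 F [ 0.4 -0.3 -1.4]
```

```bash

python3 -m crank "[[-1,0,-0.4,0,0.1],[-1,0,-0.8,0,0.1],[-1,0,-0.9,0,0.1],[-1,0,-0.9,0,0.1],[-1,0,-0.9,0,0.1],[-1,0,-0.9,0,0.1],[-1,0,-0.9,0,0.1],[-1,0,-0.9,0,0.1]]"
python3 -m crank "[[-1,0,-0.9,0,0.1],[-1,0,-0.9,0,0.1],[-1,0.02,-0.9,0,0.1],[-1,0.02,-0.9,0,0.1],[-1,0.03,-0.9,0,0.1],[-1,0,-0.9,0,0.06],[-1,0,-0.21,0,0],[-1,0,0,0,0]]"
python3 -m crank "[[-1,0,0,-0.9,0],[-1,0,0,-0.9,0],[-1,0,0,-0.9,0],[-1,0,0,-0.9,0],[-1,0,0,0,0]]"
python3 -c "
from h import *
to(*tray(.07,-.0325),.021,3.6)"
```

```text
time: 23.98
eef_pos: [0.5953, 0.0033, 0.1963]
eef_rot: [0.705, 0.71, -0.001, -0.001]
contact_force: [-0.1, -0.3, -0.9]
gripper_width: 0.0238
grip_force: 39.8
time: 24.65
eef_pos: [0.5976, -0.1653, 0.1962]
eef_rot: [0.686, 0.728, -0.0, -0.001]
contact_force: [1.2, 0.5, -1.7]
gripper_width: 0.0237
grip_force: 39.8
time: 25.07
eef_pos: [0.5956, -0.1612, 0.0844]
eef_rot: [0.684, 0.729, -0.001, -0.005]
contact_force: [-1.2, 0.4, -1.6]
gripper_width: 0.0238
grip_force: 39.8
units xyz [ 0.11 -0.08 -2.11] turn -0.01 | w 0.0238 t 25.0667 F [-1.2  0.4 -1.6]
```

```bash

python3 -m crank "[[-1,0.05,-0.04,-0.7,0],[-1,0.05,-0.04,-0.7,0],[-1,0,0,-0.4,0],[-1,0,0,-0.25,0],[-1,0,0,0,0],[-1,0,0,0,0]]"
python3 -c "
from h import *
to(*tray(.07,-.0325),.021,3.6)"
```

```text
time: 25.57
eef_pos: [0.6016, -0.1659, 0.0294]
eef_rot: [0.685, 0.729, 0.0, 0.0]
contact_force: [1.2, 0.4, -1.0]
gripper_width: 0.0234
grip_force: 39.8
units xyz [-0.08  0.07 -0.28] turn -0.0 | w 0.0234 t 25.5667 F [ 1.2  0.4 -1. ]
```

```bash

python3 -m crank "[[-1,0,0,-0.25,0],[-1,0,0,0,0],[-1,0,0,0,0],[-0.15,0,0,0,0],[-0.15,0,0,0,0],[-0.15,0,0,0,0],[-0.15,0,0,0,0],[-0.15,0,0,0,0]]"
python3 -m crank "[[-0.15,0,0,0.9,0],[-0.15,0,0,0.9,0],[-0.15,0,0,0.9,0],[-0.15,0,0,0.9,0],[-0.15,0,0,0.9,0],[-0.15,0,0,0.9,0],[-0.15,0,0,0.9,0],[-0.15,0,0,0,0]]"
python3 -c "
from h import *
to(*case(-.028,-.0105),.2,-4.3)"
```

```text
time: 26.23
eef_pos: [0.6012, -0.1663, 0.0211]
eef_rot: [0.685, 0.729, 0.0, 0.0]
contact_force: [-0.6, 0.5, -0.1]
gripper_width: 0.0377
grip_force: 0.0
time: 26.9
eef_pos: [0.6026, -0.1669, 0.2157]
eef_rot: [0.685, 0.729, 0.001, 0.005]
contact_force: [0.1, 0.3, 0.1]
gripper_width: 0.0373
grip_force: 0.0
units xyz [-2.08 13.55 -0.52] turn -1.38 | w 0.0373 t 26.9 F [0.1 0.3 0.1]
```

```bash

python3 -m crank "[[-0.15,-0.13,0.85,0,-0.09],[-0.15,-0.13,0.85,0,-0.09],[-0.15,-0.13,0.85,0,-0.09],[-0.15,-0.13,0.85,0,-0.09],[-0.15,-0.13,0.85,0,-0.09],[-0.15,-0.13,0.85,0,-0.09],[-0.15,-0.13,0.85,0,-0.09],[-0.15,-0.13,0.85,0,-0.09]]"
python3 -m crank "[[-0.15,-0.13,0.85,0,-0.09],[-0.15,-0.13,0.85,0,-0.09],[-0.15,-0.13,0.85,0,-0.09],[-0.15,-0.13,0.85,0,-0.09],[-0.15,-0.13,0.85,0,-0.09],[-0.15,-0.13,0.85,0,-0.09],[-0.15,-0.13,0.85,0,-0.09],[-0.15,-0.13,0.8,0,-0.03]]"
python3 -m crank "[[-0.15,0,0,-0.5,0],[-0.15,0,0,-0.8,0],[-0.15,0,0,-0.7,0],[-0.15,0,0,0,0],[-0.15,0,0,0,0],[-0.15,0,0,0,0]]"
python3 -c "
from h import *
to(*case(-.028,-.0105),.047,-4.3)"
```

```text
time: 27.57
eef_pos: [0.5694, 0.039, 0.2095]
eef_rot: [0.711, 0.703, -0.0, -0.0]
contact_force: [0.2, 0.1, -0.3]
gripper_width: 0.0372
grip_force: 0.0
time: 28.23
eef_pos: [0.5382, 0.2416, 0.2094]
eef_rot: [0.733, 0.68, -0.0, -0.0]
contact_force: [-0.6, 0.9, -0.9]
gripper_width: 0.0375
grip_force: 0.0
time: 28.73
eef_pos: [0.5392, 0.2403, 0.151]
eef_rot: [0.733, 0.68, 0.001, 0.0]
contact_force: [1.1, -0.5, 0.3]
gripper_width: 0.0375
grip_force: 0.0
units xyz [ 0.04 -0.02 -3.47] turn 0.01 | w 0.0375 t 28.7333 F [ 1.1 -0.5  0.3]
```

```bash

python3 -m crank "[[-0.15,0.04,-0.02,-0.8,0],[-0.15,0,0,-0.8,0],[-0.15,0,0,-0.8,0],[-0.15,0,0,-0.7,0],[-0.15,0,0,-0.25,0],[-0.15,0,0,0,0],[-0.15,0,0,0,0]]"
python3 -m crank "[[-1,0,0,0,0],[-1,0,0,0,0],[-1,0,0,0,0],[-1,0,0,0,0],[-1,0,0,0,0]]" 40
python3 -c "
from h import *
to(*case(-.028,-.0105),.047,-4.3)"
```

```text
time: 29.32
eef_pos: [0.5407, 0.2398, 0.0508]
eef_rot: [0.733, 0.68, 0.001, 0.0]
contact_force: [0.8, -0.5, 0.7]
gripper_width: 0.0374
grip_force: 0.0
time: 29.73
eef_pos: [0.5405, 0.2398, 0.0509]
eef_rot: [0.733, 0.68, 0.001, 0.001]
contact_force: [-2.1, -1.5, 6.9]
gripper_width: 0.0238
grip_force: 40.0
units xyz [-0.01 -0.01 -0.13] turn 0.0 | w 0.0238 t 29.7333 F [-2.1 -1.5  6.9]
```

```bash

python3 -m crank "[[-1,-0.02,-0.3,0,0],[-1,-0.02,-0.3,0,0],[-1,-0.02,-0.3,0,0],[-1,-0.02,-0.2,0,0],[-1,0,0,0,0]]"
python3 -m crank "[[-1,0,0,0.3,0],[-1,0,0,0.5,0],[-1,0,0,0.8,0],[-1,0,0,0.8,0],[-1,0,0,0.8,0],[-1,0,0,0.8,0],[-1,0,0,0.8,0],[-1,0,0,0,0]]"
python3 - <<'E'
from h import *
to(*tray(0,-.0325),.2,3.6)
o,im=snap("top","top6.png")
cv2.imwrite('pics/top6z.png',cv2.resize(im[190:340,220:520,::-1],None,fx=2.6,fy=2.6,interpolation=2))
E
```

```text
time: 30.15
eef_pos: [0.5383, 0.2062, 0.0508]
eef_rot: [0.734, 0.68, 0.001, 0.001]
contact_force: [-1.5, -3.3, 6.7]
gripper_width: 0.0239
grip_force: 40.0
time: 30.82
eef_pos: [0.5389, 0.2071, 0.1987]
eef_rot: [0.733, 0.68, 0.004, 0.002]
contact_force: [-0.0, 0.3, -1.4]
gripper_width: 0.0239
grip_force: 40.0
units xyz [ -0.32 -12.51   0.04] turn 1.38 | w 0.0239 t 30.8167 F [-0.   0.3 -1.4]
```

View pics/top6z.png

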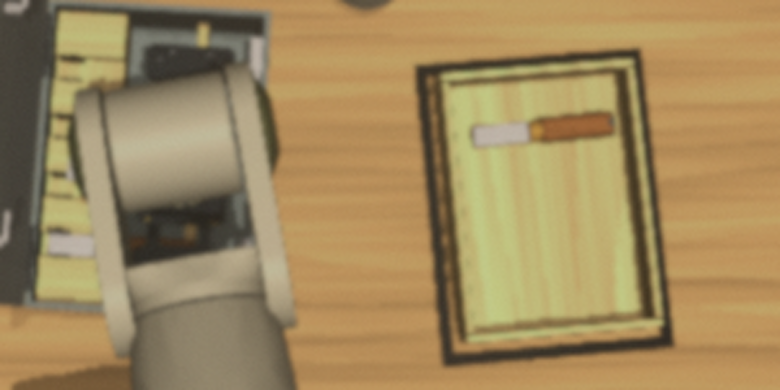

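The first chisel lies well inside the tray (crop 472–614 × 125), and the tray hasn't moved. Now I place the second.

```bash

python3 -m crank "[[-1,-0.02,-0.4,0,0.1],[-1,-0.02,-0.8,0,0.1],[-1,-0.02,-0.9,0,0.1],[-1,-0.02,-0.9,0,0.1],[-1,-0.02,-0.9,0,0.1],[-1,-0.02,-0.9,0,0.1],[-1,-0.02,-0.9,0,0.1],[-1,-0.02,-0.9,0,0.1]]"
python3 -m crank "[[-1,-0.02,-0.9,0,0.1],[-1,-0.02,-0.9,0,0.1],[-1,-0.02,-0.9,0,0.1],[-1,-0.02,-0.9,0,0.1],[-1,-0.02,-0.9,0,0.1],[-1,-0.02,-0.9,0,0.08],[-1,0,-0.51,0,0],[-1,0,0,0,0]]"
python3 -m crank "[[-1,0,0,-0.6,0],[-1,0,0,-0.9,0],[-1,0,0,-0.9,0],[-1,0,0,-0.9,0],[-1,0,0,-0.9,0],[-1,0,0,-0.6,0],[-1,0,0,0,0],[-1,0,0,0,0]]"
python3 -c "
from h import *
to(*tray(0,-.0325),.017,3.6)"
```

```text
time: 31.53
eef_pos: [0.5319, 0.0076, 0.1922]
eef_rot: [0.705, 0.709, -0.001, -0.001]
contact_force: [0.4, 0.6, -2.0]
gripper_width: 0.024
grip_force: 40.0
time: 32.2
eef_pos: [0.5287, -0.1709, 0.1922]
eef_rot: [0.686, 0.728, -0.0, -0.001]
contact_force: [0.1, 0.6, -0.8]
gripper_width: 0.0237
grip_force: 40.0
time: 32.87
eef_pos: [0.5289, -0.1675, 0.049]
eef_rot: [0.684, 0.729, -0.0, -0.001]
contact_force: [0.5, 0.5, -1.1]
gripper_width: 0.0239
grip_force: 40.0
units xyz [ 0.01 -0.02 -1.07] turn -0.0 | w 0.0239 t 32.8667 F [ 0.5  0.5 -1.1]
```

```bash

python3 -m crank "[[-1,0,0,-0.5,0],[-1,0,0,-0.3,0],[-1,0,0,-0.27,0],[-1,0,0,0,0],[-1,0,0,0,0],[-1,0,0,0,0]]"
python3 -m crank "[[-0.15,0,0,0,0],[-0.15,0,0,0,0],[-0.15,0,0,0,0],[-0.15,0,0,0,0],[-0.15,0,0,0,0],[-0.15,0,0,0,0]]"
python3 -m crank "[[-0.15,0,0,0.9,0],[-0.15,0,0,0.9,0],[-0.15,0,0,0.9,0],[-0.15,0,0,0.9,0],[-0.15,0,0,0.9,0],[-0.15,0,0,0.9,0],[-0.15,0,0,0.6,0],[-0.15,0,0,0,0]]"
python3 -c "
from h import *
to(*case(-.084,-.0105),.2,-4.3)"
```

```text
time: 33.37
eef_pos: [0.5294, -0.1688, 0.018]
eef_rot: [0.685, 0.729, 0.0, 0.0]
contact_force: [-0.0, -0.3, -1.5]
gripper_width: 0.0235
grip_force: 40.0
time: 33.87
eef_pos: [0.5291, -0.1687, 0.0174]
eef_rot: [0.685, 0.729, 0.0, 0.0]
contact_force: [-0.4, 0.5, 0.3]
gripper_width: 0.0371
grip_force: 0.0
time: 34.53
eef_pos: [0.5303, -0.1692, 0.2011]
eef_rot: [0.685, 0.729, 0.001, 0.003]
contact_force: [0.2, -0.1, -0.8]
gripper_width: 0.0375
grip_force: 0.0
units xyz [-1.53 13.77 -0.04] turn -1.38 | w 0.0375 t 34.5333 F [ 0.2 -0.1 -0.8]
```

```bash

python3 -m crank "[[-0.15,-0.1,0.86,0,-0.09],[-0.15,-0.1,0.86,0,-0.09],[-0.15,-0.1,0.86,0,-0.09],[-0.15,-0.1,0.86,0,-0.09],[-0.15,-0.1,0.86,0,-0.09],[-0.15,-0.1,0.86,0,-0.09],[-0.15,-0.1,0.86,0,-0.09],[-0.15,-0.1,0.86,0,-0.09]]"
python3 -m crank "[[-0.15,-0.1,0.86,0,-0.09],[-0.15,-0.1,0.86,0,-0.09],[-0.15,-0.1,0.86,0,-0.09],[-0.15,-0.1,0.86,0,-0.09],[-0.15,-0.1,0.86,0,-0.09],[-0.15,-0.1,0.86,0,-0.09],[-0.15,-0.1,0.86,0,-0.09],[-0.15,-0.03,0.87,0,-0.03]]"
python3 -m crank "[[-0.15,0,0,-0.5,0],[-0.15,0,0,-0.8,0],[-0.15,0,0,-0.5,0],[-0.15,0,0,0,0],[-0.15,0,0,0,0],[-0.15,0,0,0,0]]"
python3 -c "
from h import *
to(*case(-.084,-.0105),.047,-4.3)"
```

```text
time: 35.2
eef_pos: [0.5044, 0.039, 0.1962]
eef_rot: [0.711, 0.704, -0.001, -0.001]
contact_force: [0.3, -0.2, -0.1]
gripper_width: 0.0372
grip_force: 0.0
time: 35.87
eef_pos: [0.4823, 0.2456, 0.1962]
eef_rot: [0.733, 0.68, -0.001, -0.0]
contact_force: [0.6, -0.7, -0.1]
gripper_width: 0.0374
grip_force: 0.0
time: 36.37
eef_pos: [0.4835, 0.2445, 0.1438]
eef_rot: [0.733, 0.68, 0.0, 0.0]
contact_force: [0.9, -0.1, -0.1]
gripper_width: 0.0375
grip_force: 0.0
units xyz [ 0.03 -0.02 -3.23] turn 0.01 | w 0.0375 t 36.3667 F [ 0.9 -0.1 -0.1]
```

```bash

python3 -m crank "[[-0.15,0.03,-0.02,-0.8,0],[-0.15,0,0,-0.8,0],[-0.15,0,0,-0.8,0],[-0.15,0,0,-0.6,0],[-0.15,0,0,-0.2,0],[-0.15,0,0,0,0],[-0.15,0,0,0,0]]"
python3 -m crank "[[-1,0,0,0,0],[-1,0,0,0,0],[-1,0,0,0,0],[-1,0,0,0,0],[-1,0,0,0,0]]" 40
python3 -m crank "[[-1,-0.02,-0.3,0,0],[-1,-0.02,-0.3,0,0],[-1,-0.02,-0.3,0,0],[-1,-0.02,-0.2,0,0],[-1,0,0,0,0]]"
python3 -m crank "[[-1,0,0,0.3,0],[-1,0,0,0.5,0],[-1,0,0,0.8,0],[-1,0,0,0.8,0],[-1,0,0,0.8,0],[-1,0,0,0.8,0],[-1,0,0,0.8,0],[-1,0,0,0,0]]"
python3 - <<'E'
from h import *
to(*tray(-.07,-.0325),.2,3.6)
o,im=snap("top","top7.png")
a=cv2.imread("pics/top6.png")[:,:,::-1]
# tray moved? compare the tape/tray wall band in both pictures
print(np.abs(im[200:335,375:480].astype(int)-a[200:335,375:480]).mean(2)[[5,6,8,125,128]].mean(1), cv2.phaseCorrelate(*[np.float32(cv2.cvtColor(np.ascontiguousarray(q[195:340,375:490]),cv2.COLOR_RGB2GRAY)) for q in (a,im)]))
E
```

```text
time: 36.95
eef_pos: [0.4848, 0.244, 0.0485]
eef_rot: [0.733, 0.68, 0.001, 0.0]
contact_force: [-0.8, -0.1, 0.3]
gripper_width: 0.0373
grip_force: 0.0
time: 37.37
eef_pos: [0.4846, 0.244, 0.0485]
eef_rot: [0.733, 0.68, 0.001, 0.001]
contact_force: [-0.9, -0.8, 6.0]
gripper_width: 0.0237
grip_force: 40.0
time: 37.78
eef_pos: [0.4824, 0.2104, 0.0485]
eef_rot: [0.734, 0.68, 0.001, 0.001]
contact_force: [-0.1, -3.2, 5.9]
gripper_width: 0.0235
grip_force: 40.0
time: 38.45
eef_pos: [0.4831, 0.2113, 0.1963]
eef_rot: [0.733, 0.68, 0.004, 0.002]
contact_force: [1.0, 0.4, -0.4]
gripper_width: 0.0238
grip_force: 40.0
units xyz [ -0.79 -12.8    0.12] turn 1.38 | w 0.0238 t 38.45 F [ 1.   0.4 -0.4]
[0.96507937 0.89206349 0.88571429 1.1015873  0.95555556] ((-0.03989077836324384, 0.03251321378316163), 0.8970874896579318)
```

```bash

python3 -m crank "[[-1,-0.055,-0.4,0.1,0.1],[-1,-0.055,-0.8,0,0.1],[-1,-0.055,-0.9,0,0.1],[-1,-0.055,-0.9,0,0.1],[-1,-0.055,-0.9,0,0.1],[-1,-0.055,-0.9,0,0.1],[-1,-0.055,-0.9,0,0.1],[-1,-0.055,-0.9,0,0.1]]"
python3 -m crank "[[-1,-0.055,-0.9,0,0.1],[-1,-0.055,-0.9,0,0.1],[-1,-0.055,-0.9,0,0.1],[-1,-0.055,-0.9,0,0.1],[-1,-0.055,-0.9,0,0.1],[-1,-0.055,-0.9,0,0.08],[-1,0,-0.8,0,0],[-1,0,0,0,0]]"
python3 -m crank "[[-1,0,0,-0.6,0],[-1,0,0,-0.9,0],[-1,0,0,-0.9,0],[-1,0,0,-0.9,0],[-1,0,0,-0.9,0],[-1,0,0,-0.6,0],[-1,0,0,0,0],[-1,0,0,0,0]]"
python3 -c "
from h import *
to(*tray(-.07,-.0325),.015,3.6)"
```

```text
time: 39.17
eef_pos: [0.4676, 0.0118, 0.1932]
eef_rot: [0.705, 0.709, -0.001, -0.001]
contact_force: [0.4, -0.5, -1.2]
gripper_width: 0.0235
grip_force: 40.0
time: 39.83
eef_pos: [0.4582, -0.1764, 0.193]
eef_rot: [0.686, 0.728, -0.001, -0.001]
contact_force: [-0.8, 0.1, -0.8]
gripper_width: 0.0237
grip_force: 40.0
time: 40.5
eef_pos: [0.4581, -0.1723, 0.0497]
eef_rot: [0.685, 0.729, -0.0, -0.001]
contact_force: [-0.2, -0.3, -0.5]
gripper_width: 0.0234
grip_force: 40.0
units xyz [ 0.04 -0.01 -1.16] turn 0.0 | w 0.0234 t 40.5 F [-0.2 -0.3 -0.5]
```

```bash

python3 -m crank "[[-1,0,0,-0.5,0],[-1,0,0,-0.4,0],[-1,0,0,-0.27,0],[-1,0,0,0,0],[-1,0,0,0,0],[-1,0,0,0,0]]"
python3 -m crank "[[-0.15,0,0,0,0],[-0.15,0,0,0,0],[-0.15,0,0,0,0],[-0.15,0,0,0,0],[-0.15,0,0,0,0],[-0.15,0,0,0,0]]"
python3 -m crank "[[-0.3,0,0,0.9,0],[-0.3,0,0,0.9,0],[-0.3,0,0,0.9,0],[-0.3,0,0,0.9,0],[-0.3,0,0,0.9,0],[-0.3,0,0,0.9,0],[-0.3,0,0,0.9,0],[-0.3,0,0,0.9,0]]"
python3 -c "
from h import *
to(.5808,.4059,.365,85);to(*case(0,.02),.365,85)"
```

```text
time: 41.0
eef_pos: [0.459, -0.1734, 0.0161]
eef_rot: [0.685, 0.729, 0.0, 0.001]
contact_force: [0.4, 0.3, -1.5]
gripper_width: 0.0239
grip_force: 40.0
time: 41.5
eef_pos: [0.4587, -0.1732, 0.0153]
eef_rot: [0.685, 0.729, 0.0, 0.0]
contact_force: [-0.3, -0.5, 0.1]
gripper_width: 0.0372
grip_force: 0.0
time: 42.17
eef_pos: [0.4583, -0.1729, 0.2327]
eef_rot: [0.685, 0.729, 0.0, -0.0]
contact_force: [-0.3, -0.4, -0.2]
gripper_width: 0.0307
grip_force: 0.0
units xyz [ 4.08 19.29  4.41] turn 14.21 | w 0.0307 t 42.1667 F [-0.3 -0.4 -0.2]
units xyz [ 3.74 14.7   4.41] turn 14.21 | w 0.0307 t 42.1667 F [-0.3 -0.4 -0.2]
```

```bash

python3 -m crank "[[-0.3,0.23,0.6,0.55,0.89],[-0.3,0.23,0.8,0.55,0.89],[-0.3,0.23,0.92,0.55,0.89],[-0.3,0.23,0.92,0.55,0.89],[-0.3,0.23,0.92,0.55,0.89],[-0.3,0.23,0.92,0.55,0.89],[-0.3,0.23,0.92,0.55,0.89],[-0.3,0.23,0.92,0.55,0.89]]"
python3 -m crank "[[-0.3,0.23,0.92,0,0.89],[-0.3,0.23,0.92,0,0.89],[-0.3,0.23,0.92,0,0.89],[-0.3,0.23,0.92,0,0.89],[-0.3,0.23,0.92,0,0.89],[-0.3,0.23,0.92,0,0.89],[-0.3,0.23,0.92,0,0.89],[-0.3,0.23,0.92,0,0.89]]"
python3 - <<'E'
from h import *
o,im=snap("top","top8.png")
cv2.imwrite('pics/top8z.png',cv2.resize(im[170:340,190:520,::-1],None,fx=2.4,fy=2.4,interpolation=2))
to(.5808,.4059,.365,85)
E
```

```text
time: 42.83
eef_pos: [0.5137, 0.0359, 0.3641]
eef_rot: [0.386, 0.923, -0.0, -0.0]
contact_force: [-0.0, -0.2, -0.2]
gripper_width: 0.0309
grip_force: 0.0
time: 43.5
eef_pos: [0.569, 0.2567, 0.363]
eef_rot: [0.04, 0.999, -0.0, -0.0]
contact_force: [0.4, -0.6, 0.1]
gripper_width: 0.0308
grip_force: 0.0
units xyz [0.38 4.84 0.1 ] turn -0.16 | w 0.0311 t 43.55 F [-1.4  1.9 -1.5]
```

View pics/top8z.png

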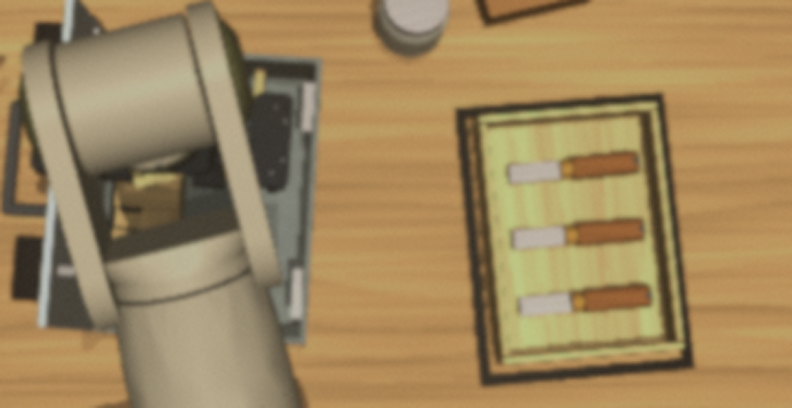

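All three chisels lie inside the tray (crop y 165, 233 and 300), and the tray is centred in the tape. Next is closing the panel.

```bash

python3 -m crank "[[-0.3,0.08,0.85,0.05,0],[-0.3,0.08,0.85,0.05,0],[-0.3,0.08,0.85,0,0],[-0.3,0.07,0.85,0,0],[-0.3,0.07,0.85,0,0],[-0.3,0,0.59,0,-0.1],[-0.3,0,0,0,0],[-0.3,0,0,0,0]]"
python3 -m crank "[[-0.3,0,0,0,0],[-0.3,0,0,0,0]]"
python3 -c "
from h import *
to(.5808,.4059,.2676,85)"
```

```text
time: 44.22
eef_pos: [0.5803, 0.4009, 0.3654]
eef_rot: [0.047, 0.999, -0.0, -0.0]
contact_force: [0.7, -0.1, -0.5]
gripper_width: 0.0304
grip_force: 0.0
time: 44.38
eef_pos: [0.5806, 0.3994, 0.3666]
eef_rot: [0.048, 0.999, -0.0, 0.0]
contact_force: [0.3, -0.1, -0.1]
gripper_width: 0.0309
grip_force: 0.0
units xyz [ 0.01  0.22 -3.3 ] turn 0.08 | w 0.0309 t 44.3833 F [ 0.3 -0.1 -0.1]
```

```bash

python3 -m crank "[[-0.3,0,0.22,0,0.08],[-0.3,0,0,-0.4,0],[-0.3,0,0,-0.7,0],[-0.3,0,0,-0.7,0],[-0.3,0,0,-0.7,0],[-0.3,0,0,-0.5,0],[-0.3,0,0,-0.3,0],[-0.3,0,0,0,0]]"
python3 -m crank "[[-1,0,0,0,0],[-1,0,0,0,0],[-1,0,0,0,0],[-1,0,0,0,0],[-1,0,0,0,0],[-1,0,0,0,0]]" 15
python3 -c "
from h import *
to(.5808,.4059,.2676,85)"
```

```text
time: 45.05
eef_pos: [0.5801, 0.4067, 0.2655]
eef_rot: [0.043, 0.999, -0.001, -0.001]
contact_force: [0.1, 0.5, 0.2]
gripper_width: 0.0308
grip_force: 0.0
time: 45.55
eef_pos: [0.5807, 0.4073, 0.2686]
eef_rot: [0.043, 0.999, 0.001, 0.001]
contact_force: [1.0, 1.0, 4.9]
gripper_width: 0.011
grip_force: 15.0
units xyz [ 0.   -0.05 -0.03] turn -0.01 | w 0.011 t 45.55 F [1.  1.  4.9]
```

Gripped at 11 mm, so the bar is held. Closing along the reversed arc.

```bash

python3 -m crank "[[-1,-0.046,-0.618,0.147,0],[-1,-0.047,-0.629,0.084,0],[-1,-0.048,-0.635,0.021,0],[-1,-0.048,-0.634,-0.043,0],[-1,-0.047,-0.626,-0.106,0],[-1,-0.046,-0.613,-0.168,0],[-1,0,0,0,0]]"
python3 -m crank "[[-1,-0.045,-0.593,-0.228,0],[-1,-0.043,-0.567,-0.287,0],[-1,-0.04,-0.536,-0.342,0],[-1,-0.038,-0.499,-0.394,0],[-1,-0.034,-0.457,-0.442,0],[-1,-0.031,-0.411,-0.485,0],[-1,0,0,0,0]]"
```

```text
time: 46.13
eef_pos: [0.5714, 0.2915, 0.2652]
eef_rot: [0.044, 0.999, -0.001, -0.001]
contact_force: [-3.8, -5.1, 2.8]
gripper_width: 0.0111
grip_force: 15.0
time: 46.72
eef_pos: [0.5644, 0.2002, 0.1974]
eef_rot: [0.044, 0.999, -0.001, -0.002]
contact_force: [-0.2, -5.0, -3.6]
gripper_width: 0.0108
grip_force: 15.0
```

```bash

python3 -m crank "[[-1,-0.027,-0.361,-0.524,0],[-1,-0.023,-0.307,-0.558,0],[-1,-0.019,-0.25,-0.586,0],[-1,-0.01,-0.15,-0.45,0],[-1,0,-0.04,-0.2,0],[-1,0,0,0,0],[-1,0,0,0,0]]"
python3 -c "
from h import *
to(*case(0,-.080),.133,85.7)"
```

```text
time: 47.3
eef_pos: [0.5624, 0.1688, 0.1298]
eef_rot: [0.043, 0.999, -0.001, -0.001]
contact_force: [0.4, -5.4, -5.5]
gripper_width: 0.0113
grip_force: 15.0
units xyz [ 0.02 -0.02  0.11] turn 0.11 | w 0.0113 t 47.3 F [ 0.4 -5.4 -5.5]
```

```bash

python3 -m crank "[[-1,0,0,-0.1,0],[-1,0,0,-0.1,0],[-1,0,0,0,0],[-1,0,0,0,0]]"
python3 -m crank "[[-0.3,0,0,0,0],[-0.3,0,0,0,0],[-0.3,0,0,0,0],[-0.3,0,0,0,0]]"
python3 -m crank "[[0.2,0,0,0.6,0],[0.2,0,0,0.9,0],[0.2,0,0,0.8,0],[0.2,0,0,0,0],[0.2,0,0,0,0],[0.2,0,0,0,0]]"
python3 -c "
from h import *
to(*case(-.095,-.072),.110,84.8);to(*case(.095,-.072),.110,83.6)
snap('scene','sc9.png')
im=cv2.imread('pics/sc9.png');cv2.imwrite('pics/sc9z.png',cv2.resize(im[150:310,230:420],None,fx=3,fy=3))"
```

```text
time: 47.63
eef_pos: [0.5637, 0.1687, 0.1271]
eef_rot: [0.043, 0.999, -0.001, 0.002]
contact_force: [-3.1, -8.2, 13.5]
gripper_width: 0.0113
grip_force: 15.2
time: 47.97
eef_pos: [0.5627, 0.1697, 0.1244]
eef_rot: [0.043, 0.999, 0.0, -0.0]
contact_force: [-0.0, -0.0, -0.0]
gripper_width: 0.0304
grip_force: 0.0
time: 48.47
eef_pos: [0.5622, 0.1694, 0.1924]
eef_rot: [0.043, 0.999, -0.0, -0.001]
contact_force: [-0.2, 0.3, 0.0]
gripper_width: 0.053
grip_force: 0.0
units xyz [-3.11  0.47 -2.75] turn -0.05 | w 0.053 t 48.4667 F [-0.2  0.3  0. ]
units xyz [ 3.2  -0.01 -2.75] turn -0.25 | w 0.053 t 48.4667 F [-0.2  0.3  0. ]
```

View pics/sc9z.png

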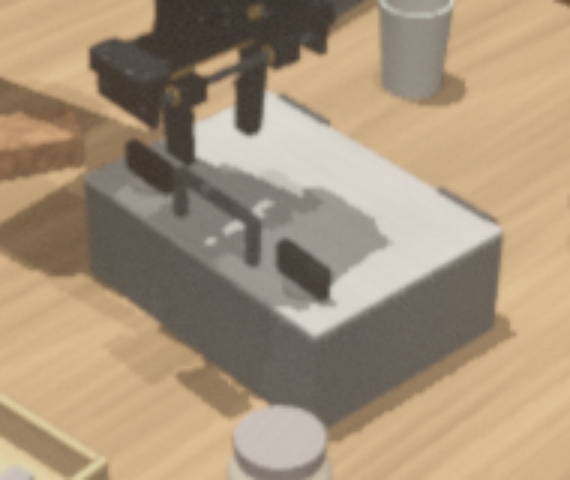

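The panel is flush and shut, with both wings along case x (crop 152,165 and 303,270). Now I lock fastener 0.

```bash

python3 -m crank "[[0.2,-0.77,0.12,0,0],[0.2,-0.78,0.12,0,0],[0.2,-0.78,0.12,0,0],[0.2,-0.78,0.11,0,0],[0.2,0,0,0,0],[0.2,0,0,-0.9,0],[0.2,0,0,-0.9,0],[0.2,0,0,-0.9,0]]"
python3 -m crank "[[-1,0,0,0,0],[-1,0,0,0,0],[-1,0,0,0,0],[-1,0,0,0,0],[-1,0,0,0,0],[-1,0,0,0,0],[-1,0,0,0,0],[-1,0,0,0,0]]" 25
python3 -m crank "[[-1,0,0,0,0],[-1,0,0,0,0]]"
python3 -c "
from h import *
to(*case(-.095,-.072),.110,-1.5)"
```

```text
time: 49.18
eef_pos: [0.4694, 0.1833, 0.1109]
eef_rot: [0.043, 0.999, -0.0, 0.0]
contact_force: [0.7, 0.9, -0.7]
gripper_width: 0.0529
grip_force: 0.0
time: 49.85
eef_pos: [0.4697, 0.1836, 0.1131]
eef_rot: [0.043, 0.999, 0.0, 0.001]
contact_force: [0.4, 1.0, 6.6]
gripper_width: 0.0119
grip_force: 25.0
time: 50.02
eef_pos: [0.4697, 0.1836, 0.1131]
eef_rot: [0.043, 0.999, 0.0, 0.001]
contact_force: [-0.6, 1.4, 7.5]
gripper_width: 0.0118
grip_force: 25.0
units xyz [-0.03 -0.01 -0.1 ] turn -15.11 | w 0.0118 t 50.0167 F [-0.6  1.4  7.5]
```

```bash

python3 -m crank "[[-1,0,0,0,-0.9],[-1,0,0,0,-0.95],[-1,0,0,0,-0.95],[-1,0,0,0,-0.95],[-1,0,0,0,-0.95],[-1,0,0,0,-0.95],[-1,0,0,0,-0.95],[-1,0,0,0,-0.95]]"
python3 -m crank "[[-1,0,0,0,-0.95],[-1,0,0,0,-0.95],[-1,0,0,0,-0.95],[-1,0,0,0,-0.95],[-1,0,0,0,-0.95],[-1,0,0,0,-0.95],[-1,0,0,0,-0.95],[-1,0,0,0,-0.85]]"
python3 -m crank "[[-1,0,0,0,0],[-1,0,0,0,0],[0.2,0,0,0,0],[0.2,0,0,0,0],[0.2,0,0,0,0],[0.2,0,0,0,0]]"
python3 -m crank "[[0.2,0,0,0.9,0],[0.2,0,0,0.9,0],[0.2,0,0,0.9,0],[0.2,0,0,0,0]]"
python3 -c "
from h import *
print(psi(get_obs()))
to(*case(.095,-.072),.111,83.7)"
```

```text
time: 50.68
eef_pos: [0.4694, 0.1829, 0.1131]
eef_rot: [0.41, 0.912, -0.0, 0.0]
contact_force: [-2.6, -3.8, 8.2]
gripper_width: 0.0112
grip_force: 25.0
time: 51.35
eef_pos: [0.4687, 0.1827, 0.1131]
eef_rot: [0.716, 0.698, -0.001, 0.0]
contact_force: [-5.7, -4.4, 9.8]
gripper_width: 0.0119
grip_force: 25.0
time: 51.85
eef_pos: [0.4694, 0.1834, 0.1123]
eef_rot: [0.714, 0.7, -0.0, -0.0]
contact_force: [0.1, -0.5, 0.6]
gripper_width: 0.0364
grip_force: 0.0
time: 52.18
eef_pos: [0.4712, 0.1837, 0.1979]
eef_rot: [0.714, 0.7, 0.003, 0.002]
contact_force: [0.4, 0.1, 0.3]
gripper_width: 0.053
grip_force: 0.0
-1.164852181238267
units xyz [ 6.24 -0.49 -2.9 ] turn 14.81 | w 0.053 t 52.1833 F [0.4 0.1 0.3]
```

```bash

python3 -m crank "[[0.2,0.39,-0.03,0,0.92],[0.2,0.39,-0.03,0,0.92],[0.2,0.39,-0.03,0,0.92],[0.2,0.39,-0.03,0,0.92],[0.2,0.39,-0.03,0,0.92],[0.2,0.39,-0.03,0,0.92],[0.2,0.39,-0.03,0,0.92],[0.2,0.39,-0.03,0,0.92]]"
python3 -m crank "[[0.2,0.39,-0.03,0,0.93],[0.2,0.39,-0.03,0,0.93],[0.2,0.39,-0.03,0,0.93],[0.2,0.39,-0.03,0,0.93],[0.2,0.39,-0.03,0,0.93],[0.2,0.39,-0.03,0,0.93],[0.2,0.39,-0.03,0,0.93],[0.2,0.39,-0.03,0,0.93]]"
python3 -m crank "[[0.2,0,0,0,0],[0.2,0,0,0,0]]"
python3 -c "
from h import *
print(psi(get_obs()))
to(*case(.095,-.072),.111,83.7)"
```

```text
time: 52.85
eef_pos: [0.5634, 0.1761, 0.1926]
eef_rot: [0.413, 0.911, -0.0, -0.0]
contact_force: [1.2, -0.6, -0.4]
gripper_width: 0.0528
grip_force: 0.0
time: 53.52
eef_pos: [0.657, 0.1689, 0.1924]
eef_rot: [0.053, 0.999, -0.0, -0.001]
contact_force: [0.9, 0.5, -0.4]
gripper_width: 0.0529
grip_force: 0.0
time: 53.68
eef_pos: [0.6564, 0.1689, 0.1923]
eef_rot: [0.057, 0.998, -0.0, -0.001]
contact_force: [-0.5, -0.3, 0.1]
gripper_width: 0.0529
grip_force: 0.0
83.45047828965252
units xyz [ 0.06  0.01 -2.71] turn 0.04 | w 0.0529 t 53.6833 F [-0.5 -0.3  0.1]
```

```bash

python3 -m crank "[[0.2,0.06,0,-0.9,0],[0.2,0,0,-0.9,0],[0.2,0,0,-0.88,0],[0.2,0,0,0,0],[0.2,0,0,0,0]]"
python3 -m crank "[[-1,0,0,0,0],[-1,0,0,0,0],[-1,0,0,0,0],[-1,0,0,0,0],[-1,0,0,0,0],[-1,0,0,0,0],[-1,0,0,0,0],[-1,0,0,0,0]]" 25
python3 -m crank "[[-1,0,0,0,0],[-1,0,0,0,-0.9],[-1,0,0,0,-0.95],[-1,0,0,0,-0.95],[-1,0,0,0,-0.95],[-1,0,0,0,-0.95],[-1,0,0,0,-0.95],[-1,0,0,0,-0.95]]"
python3 -m crank "[[-1,0,0,0,-0.95],[-1,0,0,0,-0.95],[-1,0,0,0,-0.95],[-1,0,0,0,-0.95],[-1,0,0,0,-0.95],[-1,0,0,0,-0.95],[-1,0,0,0,-0.95],[-1,0,0,0,-0.75]]"
python3 -m crank "[[-1,0,0,0,-0.9],[-1,0,0,0,0],[-1,0,0,0,0],[0.2,0,0,0,0],[0.2,0,0,0,0],[0.2,0,0,0,0],[0.2,0,0,0,0]]"
python3 -c "
from h import *
print(psi(get_obs()))"
```

```text
time: 54.1
eef_pos: [0.6575, 0.1691, 0.1125]
eef_rot: [0.057, 0.998, -0.0, -0.001]
contact_force: [0.5, -0.8, 0.9]
gripper_width: 0.0528
grip_force: 0.0
time: 54.77
eef_pos: [0.6585, 0.1695, 0.1133]
eef_rot: [0.056, 0.998, 0.0, 0.0]
contact_force: [0.4, 2.9, 1.2]
gripper_width: 0.0118
grip_force: 25.0
time: 55.43
eef_pos: [0.6584, 0.1692, 0.1133]
eef_rot: [0.378, 0.926, 0.0, 0.0]
contact_force: [0.6, 2.2, 2.6]
gripper_width: 0.0119
grip_force: 25.0
time: 56.1
eef_pos: [0.6581, 0.1691, 0.1133]
eef_rot: [0.687, 0.726, -0.0, -0.0]
contact_force: [-1.4, 1.5, 4.2]
gripper_width: 0.0119
grip_force: 25.0
time: 56.68
eef_pos: [0.6584, 0.1687, 0.1127]
eef_rot: [0.718, 0.696, -0.0, 0.0]
contact_force: [-0.2, -0.4, 0.5]
gripper_width: 0.0364
grip_force: 0.0
-1.7266816279648831
```

Released at about 0.04 rad. I raise the arm, back away and do a final check.

```bash

python3 -m crank "[[0.2,0,0,0.9,0],[0.2,0,0,0.9,0],[0.2,0,0,0.9,0],[0.2,0,0,0.9,0],[0.2,-0.8,0.5,0,0],[0.2,-0.9,0.8,0,0],[0.2,-0.9,0.8,0,0],[0.2,-0.9,0.8,0,0]]"
python3 -m crank "[[0.2,-0.9,0.8,0.2,0],[0.2,-0.9,0.8,0.2,0],[0.2,-0.9,0.8,0.2,0],[0.2,-0.9,0.8,0.2,0],[0.2,-0.9,0.8,0.2,0],[0.2,-0.9,0.8,0.2,0],[0.2,-0.9,0.8,0,0],[0.2,0,0,0,0]]"
python3 - <<'E'
from h import *
o,im=snap("top","top9.png")
cv2.imwrite('pics/top9z.png',cv2.resize(im[140:340,120:520,::-1],None,fx=2,fy=2,interpolation=2))
E
```

```text
time: 57.35
eef_pos: [0.5522, 0.2564, 0.2209]
eef_rot: [0.718, 0.696, 0.0, 0.0]
contact_force: [0.7, 0.2, -0.2]
gripper_width: 0.0529
grip_force: 0.0
time: 58.02
eef_pos: [0.3603, 0.427, 0.2576]
eef_rot: [0.716, 0.698, 0.0, -0.001]
contact_force: [-0.3, -0.2, 0.1]
gripper_width: 0.0528
grip_force: 0.0
```

View pics/top9z.png

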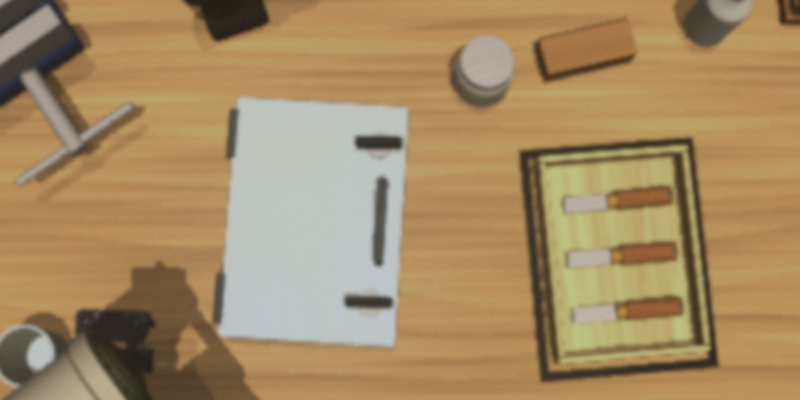

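The panel is shut, both wings are locked (crop 379,142 and 368,301), and three chisels lie in the tray inside the tape. The jar, offcut and pot are in place.

```bash
python3 -m crank "[[0.2,0,0,0,0],[0.2,0,0,0,0],[0.2,0,0,0,0]]"; python3 -c "
from rig import finish_job;print(finish_job())"
```

```text
time: 58.32
eef_pos: [0.3654, 0.4231, 0.2568]
eef_rot: [0.718, 0.696, -0.0, 0.0]
contact_force: [-0.3, -0.3, 0.2]
gripper_width: 0.0529
grip_force: 0.0
the job is handed in; nothing more can be done
None
```

The job is handed in at about 58 s, with no verdict returned: the last picture shows all three chisels (one slot was empty) in the tray, the tray inside the taped outline, and the panel shut with both fasteners locked.

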